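Make room in a ratchet book rack and add a book

ROBOT

A 7-joint arm with a two-finger parallel gripper is mounted at the origin on the work surface. World frame = base frame: x ahead of the robot, y to its left, z up, the work surface at z = 0. Lengths are in m, angles in rad, forces in N, time in s.
With the tool pointing down it reaches from about 0.35 to 0.9 m from the base axis. Payload 8.1 kg.
Tool frame: the origin (TCP) lies between the finger pads; the fingertips stand 22 mm ahead of it and the grasp point (between the pads) lies 3 mm ahead of it; z points along the fingers, x is the direction in which the jaws open and shut, and the axes are right-handed (so a half turn about z gives the same grasp; the last joint's range is limited). The gripper opens to 92 mm and grips with 3 to 60 N. Pads are 19 mm wide; open, the fingers measure 130 mm over their backs; the gripper's body (75 mm by 190 mm) begins 47 mm behind the grasp point.
Start: joints at [-1.281, 0.434, 0.025, 1.573, -0.012, 1.134, -0.075], TCP at [0.239, 0.577, 0.214] pointing down, gripper open.
Joint ranges: [-2.62, 2.62], [-0.44, 2.09], [-1.27, 1.32], [0.08, 2.57], [-1.32, 4.46], [0.12, 2], [-2.74, 2.74]. Speed limits (rad/s): [2.22, 2.22, 3.01, 3.01, 3.14, 3.14, 3.14].

INTERFACE

Orientations are given as a rotation vector (axis times angle).
In Python, from cell import arm, vision, order gives the robot as it stands.
- The arm moves only by the tool apply_moves, never from a script. Its argument "commands" is a list of rows, each a list of 6 numbers: the shift along the tool's x, y, z in cm, then the turn, a rotation vector about the tool's x, y, z in rad. A call has 1 to 5 rows; each row shifts and turns the commanded pose from where the row before left it, along the tool's axes as they then stand; what a row does not reach is not made up. A row lasts 1/10 s, in which the tool goes at most 50 mm and 8.59 degrees, less where a joint would pass 70% of its speed; a pose out of reach is approached as far as the arm can. A call with a gripper value outside its range is refused whole. "claw" is the closure, from -1 (fully open) to 1 (shut), so that 0 is half open, set as the call begins (left out, the last holds). The fingers move at their own pace and stop on an object; "newtons" is the grip in N (left out, the last holds). Time passes only in rows, so rows that do not move let the fingers close. It gives the time, the measured TCP pose, the force and the opening at its end, in the units of the state.
- arm.observe(): the state, without advancing time (a new reading comes with each control period).
- vision.get_image(name): name is "side" or "top" or "wrist"; returns (picture, depth): 400x640x3 uint8, red, green, blue; 400x640 float32, m along the optical axis (not along the pixel's ray), 0 where there is no reading.
- vision.get_calibration(name): a dict with "K" (3x3 intrinsics, pixels), "R" (3x3) and "t" (3): a world point X has camera coordinates R X + t. Camera axes: x right, y down, z forward; pixel columns grow to the right and rows downward; lengths in m; the calibration is good to about 2 mm. A picture is of the moment at which its call begins: read the wrist's pose just before it. get_calibration takes no time and is no camera call; for the wrist camera it gives the pose at the moment of the call.
- order.sign_off(): hands the job in, once; it reports no verdict.
The state is a dict: "clock": time; "joints": joint angles; "dq": joint speeds; "joint_efforts": joint torques, N m; "position": TCP position; "ee_rot": TCP orientation; "force": force on the tool from outside, world axes, zero at the start; "ft_torque": the same for the moment, N m; "width": opening from 0.0 (shut) to 1.0 (fully open).
Only numpy, scipy, OpenCV 4.12 (cv2) and the standard library are available. Lean on these libraries where they do the work, as an engineer would, in place of code of your own. Each camera call takes 0.05 s, during which the arm holds its last target.

TASK

Stand the tall loose book in the ratchet book rack together with the three small books, all four upright side by side, and close the rack up snugly on them. The sliding plate only moves back once its pawl has been flipped over off the teeth; at the end flip the pawl back down onto the teeth so that the row stays locked. Set the book down rather than dropping it, knock no book over, and leave the crockery, jars and ornaments where they are.

Things in the scene. Friction and masses are not known exactly. Their poses are not given: they have to be found in the camera images.
- rack: The fixed book rack. Origin on its underside. Grey base board, x -85 to 110, y -145 to 165 mm, 12 mm thick: books stand on it. Fixed wooden end plate 150 mm tall above the board, x -75 to 40 mm, inner face at y = 150 mm; the sliding plate faces it and runs along y. Saw teeth (pitch 10, 7 mm high) on the board at x 78 to 102, y -128 to 12 mm.
- carriage (a joint): q, travel of the sliding plate, 0 to 0.125 m, growing as it goes back (rack -y) from the fixed plate; clear width between plates = 70 mm + q. Friction 2.5 N. Plate rack x -75 to 35 mm, 10 mm thick, top 177 mm above the table, book face at rack y = 80 mm - q. Pawl on the teeth: it pushes forward, clicking, but goes back 10 mm at most. Behind it a foot 22 mm high, 70 mm long.
- plate_top (a point): Centre of the top edge of the sliding plate (middle of its 10 mm thickness), 177 mm above the table, at rack x = -20 mm, y = 75 mm - q. Axes as the rack's.
- pawl (a joint): Angle of the steel pawl, 0 to 1.05 rad. 0 to 0.2: on the teeth (locked); 1.05: flipped over, off the teeth (free). Hinge pin along rack x, at rack x = 90 mm, y = 50 mm - q, 55 mm above the table. Its weight tips it to the side it is on, balance at 0.53. Push its bar to rack +y (to the fixed plate) to free, to -y to lock; below 1 N is enough.
- pawl_bar (a point): Centre of the pawl's cross-bar (finger piece): level steel cylinder, 18 mm in diameter, 30 mm long along rack x, on a thin arm 115 mm from the hinge. At rack x = 90 mm; pawl at 0: rack y = -5 mm - q, 156 mm above the table; at 1.05: y = 111 mm - q, 153 mm; upright: 170 mm.
- tall_book: The loose tall book, standing upright on the table outside the rack. 105 mm deep (own x), 30 mm thick (own y), 175 mm tall; origin at the centre of its underside. 0.2 to 0.4 kg. The only book of this height.
- row_a: Small book in the rack next to the fixed plate, 105 (x) by 25 (thickness, y) by 118 mm tall, 0.15 kg, origin at the centre of its underside. The three small books stand upright side by side at rack x = -17.5 mm, 85 mm thick together.
- row_b: Small book in the rack, the middle one. 105 mm by 32 mm thick by 124 mm tall, origin at the centre of its underside, 0.2 kg.
- row_c: Small book in the rack, next to the sliding plate. 105 mm by 28 mm thick by 112 mm tall, origin at the centre of its underside, 0.16 kg.
- mug_a: White mug, 80 mm in diameter, 90 mm tall, handle at its own +y to 76 mm from the axis; origin under its centre. Leave alone.
- mug_b: Another mug, the same. Leave alone.
- jar_a: Glass jar, 76 mm in diameter, 160 mm tall, origin under its centre. Leave alone.
- jar_b: Glass jar, 72 mm in diameter, 130 mm tall, origin under its centre. Leave alone.
- mushroom: Wicker mushroom ornament, 72 mm wide, 90 mm tall, origin under its centre. Leave alone.
- plant: Plant in a white pot, pot 90 mm wide, 85 mm tall, leaves to 150 mm; origin under its centre. Leave alone.
- loop: Plaster loop ornament, 114 mm wide (own y), 50 mm deep, 124 mm tall, origin under its centre. Leave alone.
There are look-alikes about, which are no part of the job. Leave any black or blue look-alike of the row_b alone.

How it is judged:
On the way, in this order (a step that is already met when the one before it is completed fails the run):
1. the pawl is flipped over, off the teeth (value of joint pawl above 0.8 rad), for 0.2 s.
2. the sliding plate is pushed back far enough to let the tall book in (value of joint carriage above 0.048 m), for 0.2 s.
3. the tall book stands upright on the rack's board between the plates, let go (z of tall_book in the frame of rack between 0.008 and 0.016 m and y of tall_book in the frame of rack between -0.06 and 0.15 m and x of tall_book in the frame of rack between -0.055 and 0.02 m and angle between tall_book's own z axis and vertical below 0.15 rad and contact force between the fingers and tall_book below 0.1 N), for 0.2 s.
At the end, for the whole second after the job is handed in: All four books stand upright (5 degrees) on the rack's board between the plates, within 37 mm of their line in depth, at rest, the tall one square to the rack (8 degrees); the sliding plate is closed up with at most 5 mm of play; the pawl lies on the teeth (below 0.25 rad) (value of joint pawl below 0.25 rad and value of joint carriage between 0.041 and 0.05 m and z of tall_book in the frame of rack between 0.008 and 0.016 m and y of tall_book in the frame of rack between 0.03 and 0.15 m and x of tall_book in the frame of rack between -0.055 and 0.02 m and angle between each of tall_book, row_a, row_b, row_c's own z axis and vertical below 0.08 rad and z of row_a in the frame of rack between 0.008 and 0.016 m and z of row_b in the frame of rack between 0.008 and 0.016 m and z of row_c in the frame of rack between 0.008 and 0.016 m and angle between the y axis of tall_book and the y axis of rack, either way round below 0.15 rad and linear speed of each of tall_book, row_c below 0.02 m/s and y of each of row_a, row_b, row_c in the frame of rack above 0.03 m and x of row_a in the frame of rack between -0.055 and 0.02 m and x of row_b in the frame of rack between -0.055 and 0.02 m and x of row_c in the frame of rack between -0.055 and 0.02 m); the robot touches nothing.
It fails at once if a bystander is shifted by more than 30 mm or tipped over (distance of any of mug_a, mug_b, jar_a, jar_b, mushroom, plant, loop from where it was at the start of the episode above 0.03 m or angle between any of mug_a, mug_b, jar_a, jar_b, mushroom, plant, loop's own z axis and vertical above 0.5 rad).
It fails at once if a book is knocked over (angle between any of row_a, row_b, row_c, tall_book's own z axis and vertical above 0.8 rad).
It fails at once if the tall book is dropped (contact force between the fingers and tall_book below 0.1 N and linear speed of tall_book above 0.7 m/s).
It also fails if it takes over 72 s, if anything falls off the work surface, if the arm or the gripper's body presses on something with over 40 N, if the wrist force passes 120 N, or if a joint passes its speed limit or range.

## Working session

There is one attempt and no reset: what is moved stays moved. The work goes in short steps, Python scripts to look and compute and a tool call to move; the robot and the scene stay as the last step left them, time stands still between calls to the robot, and variables do not carry over. Pictures are saved under pics/ and viewed, and the job is handed in when it is done.

Besides the shell and the picture viewer there is one more tool, called after "Request:" as a command line: name --pt "numbers of a row" for each row, then --argument value for the rest. apply_moves: Moves the arm, as the interface text tells. Its arguments: {"type":"object","properties":{"commands":{"type":"array","items":{"type":"array","items":{"type":"number"}}},"claw":{"type":"number"},"newtons":{"type":"number"}},"required":["commands"]}

```bash
ls; mkdir -p pics; python3 - <<'E'
from cell import arm, vision, order
import cv2
print(arm.observe())
for n in ("side","top"):
    p,d=vision.get_image(n); cv2.imwrite(f"pics/{n}0.png",p[:,:,::-1])
    import numpy as np; np.savez(f"{n}0.npz",p=p,d=d,**vision.get_calibration(n)); print(vision.get_calibration(n))
E
```

```text
pics
{'clock': 0.0, 'joints': array([-1.28057986,  0.43520347,  0.02497472,  1.57409609, -0.01159173,
        1.13399587, -0.07510902]), 'dq': array([-0.00083051,  0.00077487,  0.00071302,  0.00045566,  0.00022557,
       -0.00151697, -0.0005948 ]), 'joint_efforts': array([-1.85976642e-03, -6.67849159e+01,  9.84582715e-01, -3.14463794e+01,
       -6.03700010e-02,  4.30243893e-02,  1.87534156e-04]), 'position': array([0.23910036, 0.5768833 , 0.21355752]), 'ee_rot': array([ 2.61148830e+00,  1.74457377e+00, -1.89452491e-03]), 'force': array([ 0.53199607, -0.26821937, -0.57260104]), 'ft_torque': array([ 0.00696354,  0.00291121, -0.05165906]), 'width': 1.0005867390402043}
{'K': array([[363.92102327,   0.        , 319.83603738],
       [  0.        , 363.92102327, 196.65128559],
       [  0.        ,   0.        ,   1.        ]]), 'R': array([[-0.8791253 ,  0.47635507,  0.01498543],
       [ 0.29408022,  0.56693912, -0.7694783 ],
       [-0.37504071, -0.67206092, -0.63849713]]), 't': array([ 0.4785697 , -0.0713108 ,  1.36908568])}
{'K': array([[398.63942376,   0.        , 323.70199473],
       [  0.        , 398.63942376, 198.61027138],
       [  0.        ,   0.        ,   1.        ]]), 'R': array([[ 0.13538544, -0.99079146, -0.00174934],
       [-0.96693213, -0.13173965, -0.21837335],
       [ 0.21613199,  0.03125606, -0.97586373]]), 't': array([-0.02703483,  0.58489448,  1.07388333])}
```

View pics/side0.png

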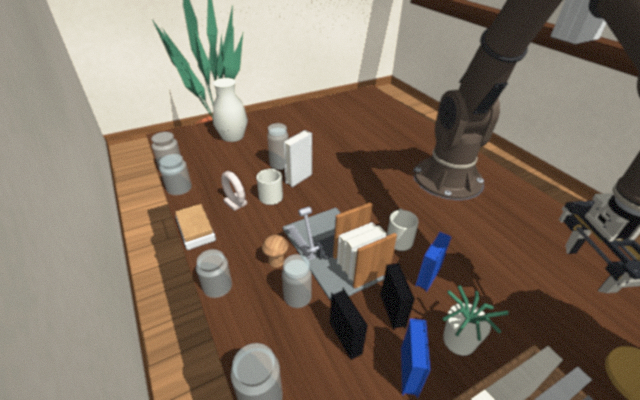

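View pics/top0.png

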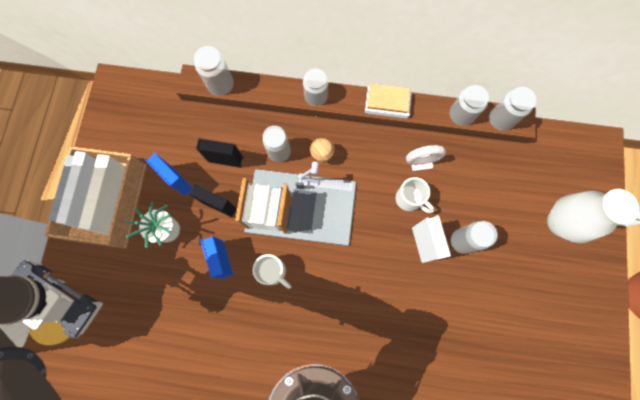

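The top view shows the rack at (300,207), with three white books at (263,207) and the pawl bar near (314,170). Candidates for the tall book:
- White standing book, top (432,240) / side (298,158). This is the choice: loose, upright and white.
- Black books, top (218,152) and (212,198).
- Blue books, top (168,173) and (215,257).
- Book lying flat, top (389,100).
- Crate books, top (90,190).

Next I'll measure and take a close crop.

```bash
cat > h.py <<'E'
import numpy as np, cv2
def cloud(z):
    K,R,t,d=z['K'],z['R'],z['t'],z['d']
    v,u=np.mgrid[0:d.shape[0],0:d.shape[1]]
    c=np.stack([(u-K[0,2])/K[0,0]*d,(v-K[1,2])/K[1,1]*d,d],-1)
    X=(c-t)@R
    X[d==0]=np.nan
    return X
def proj(z,P):
    c=np.atleast_2d(P)@z['R'].T+z['t']; c=c@z['K'].T; return c[:,:2]/c[:,2:]
E
python3 - <<'E'
from h import *
import cv2
for n,(a,b,c,d),s in (("top",(225,130,470,290),3),("side",(210,110,430,330),3)):
    z=np.load(f"{n}0.npz"); p=z['p'][b:d,a:c,::-1]
    cv2.imwrite(f"pics/{n}_crop.png",cv2.resize(p,None,fx=s if n=="top" else 2.7,fy=s if n=="top" else 2.7,interpolation=cv2.INTER_CUBIC))
z=np.load("top0.npz");X=cloud(z)
for uv in [(432,240),(420,222),(440,222),(448,255),(345,180),(345,230),(300,207),(243,200),(285,210),(263,207),(314,167),(270,264),(412,190),(475,235),(560,215)]:
    print(uv,X[uv[1],uv[0]].round(3))
# tall book top points
m=(np.abs(X[...,2]-.175)<.01)
n,l,st,ce=cv2.connectedComponentsWithStats(m.astype(np.uint8))
for i in range(1,n):
    if st[i,4]>25:
        q=X[l==i]; r=cv2.minAreaRect((q[:,:2]*1000).astype(np.float32)); print(ce[i],st[i,4],r,np.median(q[:,2]))
E
```

```text
(432, 240) [ 0.49  -0.236  0.172]
(420, 222) [ 0.544 -0.216  0.111]
(440, 222) [ 0.573 -0.299  0.001]
(448, 255) [ 0.458 -0.277  0.178]
(345, 180) [ 0.661 -0.002  0.012]
(345, 230) [ 0.51  -0.021  0.011]
(300, 207) [0.557 0.119 0.025]
(243, 200) [0.532 0.26  0.151]
(285, 210) [0.524 0.149 0.127]
(263, 207) [0.523 0.207 0.134]
(314, 167) [0.641 0.086 0.169]
(270, 264) [0.383 0.182 0.006]
(412, 190) [ 0.658 -0.206  0.007]
(475, 235) [ 0.52  -0.347  0.16 ]
(560, 215) [ 0.615 -0.592  0.106]
[612.71428571   2.725     ] 280 ((1246.26025390625, -684.2695922851562), (9.292169570922852, 191.4364471435547), 0.1268240362405777) 0.17260107416392706
[211.94652406  68.11764706] 187 ((893.3743896484375, 413.3940734863281), (53.38133239746094, 81.09278869628906), 33.18470764160156) 0.16824101358111376
[522.12576065  98.63894523] 493 ((907.443115234375, -447.42486572265625), (66.17259216308594, 66.67230987548828), 50.724342346191406) 0.1800440067204888
[ 71.38286894 188.06811146] 969 ((501.16461181640625, 700.5892944335938), (30.63802146911621, 190.3973388671875), 89.45278930664062) 0.17949252100000254
[314.28358209 167.01492537] 67 ((641.4622192382812, 84.84752655029297), (31.01785659790039, 16.487995147705078), 0.6177300214767456) 0.16929180638027988
[281.87634409 204.54301075] 186 ((529.7720947265625, 153.15545654296875), (108.04076385498047, 10.68828010559082), 0.0621689073741436) 0.1767784997768368
[591.93855932 213.72033898] 472 ((617.808349609375, -646.4331665039062), (102.02488708496094, 80.01847076416016), 18.92559242248535) 0.1744729973029185
[437.39163498 237.04562738] 526 ((501.53338623046875, -248.38125610351562), (104.62940216064453, 31.90038299560547), 20.007436752319336) 0.17254227417380125
[635.72972973 221.21621622] 37 ((607.4409790039062, -743.96728515625), (15.132329940795898, 9.251297950744629), 22.415733337402344) 0.174493542456467
```

View pics/top_crop.png

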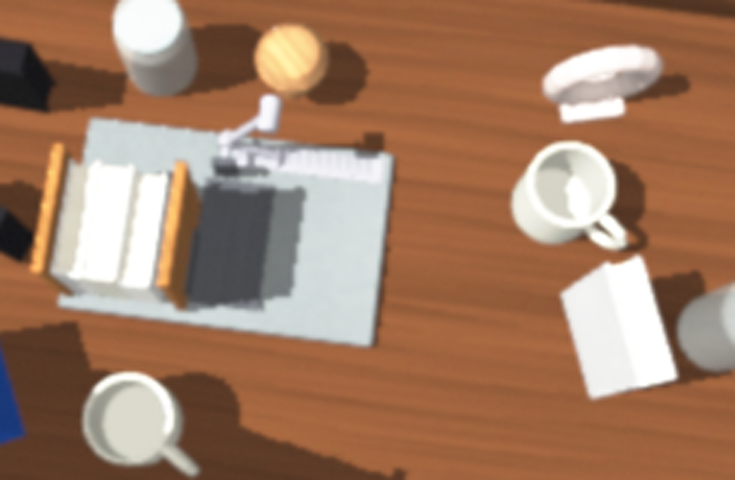

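View pics/side_crop.png

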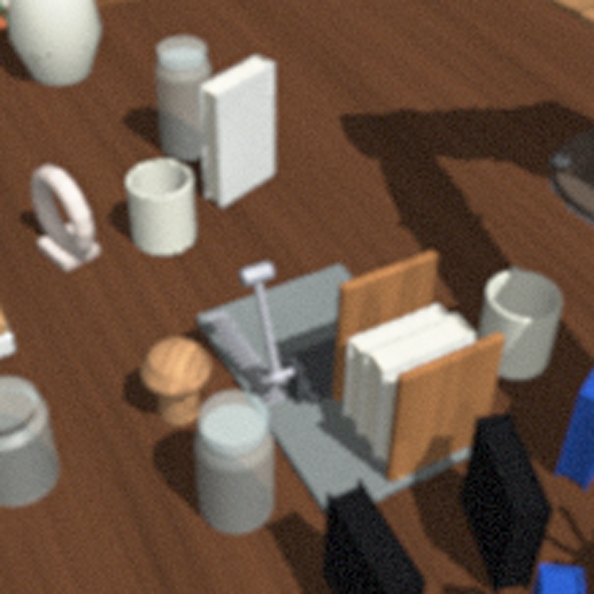

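The crops confirm the choice. The plain white upright book is at top (437,237), its top is 105x32 mm at z 0.173, and a jar stands close on its -y side. Now I'll fit the rack pose.

```bash
python3 - <<'E'
from h import *
for n in("top","side"):
    z=np.load(f"{n}0.npz");X=cloud(z);p=z['p'].astype(int)
    roi=(X[...,0]>.38)&(X[...,0]<.72)&(X[...,1]>-.06)&(X[...,1]<.33)
    def rect(m,name):
        k,l,st,ce=cv2.connectedComponentsWithStats((m&roi).astype(np.uint8))
        for i in np.argsort(-st[:,4]):
            if i and st[i,4]>40:
                q=X[l==i]; print(n,name,st[i,4],ce[i].round(),[np.round(a,1) for a in cv2.minAreaRect((q[:,:2]*1000).astype(np.float32))],q[:,2].mean().round(3),q.mean(0).round(4))
    grey=(p.max(-1)-p.min(-1)<45)&(p.max(-1)>60)
    rect((np.abs(X[...,2]-.012)<.006)&grey,"board")
    orange=(p[...,0]-p[...,2]>50)
    rect((X[...,2]>.171)&(X[...,2]<.183),"z177"); 
    rect((X[...,2]>.156)&(X[...,2]<.168),"z162")
    for a in (.112,.118,.124): rect(np.abs(X[...,2]-.012-a)<.0035,f"b{a}")
    # board edge at z 12
    m=roi&grey&(np.abs(X[...,2]-.012)<.005); q=X[m]; print(np.nanpercentile(q,[1,99],axis=0).round(3))
    m=roi&grey&(np.abs(X[...,2]-.012)<.005)&(X[...,1]<.15)
    for lo in np.arange(.46,.66,.04):
        s=m&(X[...,0]>lo)&(X[...,0]<lo+.04); print('miny',lo.round(2),np.percentile(X[s][:,1],[1,3]).round(4)) if s.sum() else 0
    for lo in np.arange(0,.28,.04):
        s=roi&grey&(np.abs(X[...,2]-.012)<.006)&(X[...,1]>lo)&(X[...,1]<lo+.04); print('xrange',lo.round(2),np.percentile(X[s][:,0],[1,99]).round(4)) if s.sum()>10 else 0
E
```

```text
top board 3609 [315. 207.] [array([563.6, 120.1]), array([195.9, 309.5]), np.float64(0.5)] 0.012 [0.5674 0.0769 0.0125]
top z177 176 [282. 204.] [array([529.8, 153.3]), array([108. ,  10.5]), np.float64(0.3)] 0.177 [0.529  0.153  0.1767]
top z162 179 [241. 199.] [array([531.6, 264.4]), array([113.8,  10.7]), np.float64(0.6)] 0.162 [0.5316 0.2639 0.1619]
top b0.112 320 [271. 206.] [array([533. , 187.8]), array([105.7,  29.5]), np.float64(0.4)] 0.123 [0.5317 0.1877 0.1229]
top b0.112 139 [249. 204.] [array([530.9, 247.6]), array([101.9,  22.1]), np.float64(0.6)] 0.126 [0.5284 0.2476 0.126 ]
top b0.112 63 [213. 249.] [array([397.7, 325.6]), array([45. , 20.4]), np.float64(26.3)] 0.123 [0.3966 0.3214 0.1228]
top b0.112 57 [222. 203.] [array([521. , 324.2]), array([20.7, 31.7]), np.float64(73.1)] 0.123 [0.5217 0.322  0.123 ]
top b0.118 491 [253. 203.] [array([529.7, 231.5]), array([ 66.2, 112.6]), np.float64(87.2)] 0.13 [0.5304 0.2354 0.1302]
top b0.118 120 [273. 142.] [array([708.3, 212.8]), array([56.2, 22.9]), np.float64(89.1)] 0.13 [0.7098 0.2126 0.1302]
top b0.124 324 [259. 205.] [ar
[... 2310 characters left out ...]
 216.7]), array([104.6,  35.6]), np.float64(0.2)] 0.135 [0.5311 0.2157 0.1351]
side b0.124 73 [351. 223.] [array([531.4, 155.8]), array([  8.9, 107.7]), np.float64(86.8)] 0.136 [0.5361 0.1559 0.1363]
side b0.124 54 [372. 252.] [array([544.4, 267.3]), array([ 6.4, 90.3]), np.float64(87.5)] 0.136 [0.5451 0.2671 0.136 ]
[[ 0.471 -0.034  0.008]
 [ 0.66   0.272  0.017]]
miny 0.46 [-0.0368 -0.0357]
miny 0.5 [-0.0361 -0.0336]
miny 0.54 [-0.0348 -0.0307]
miny 0.58 [-0.0336 -0.0325]
miny 0.62 [-0.0324 -0.0302]
xrange 0.0 [0.4996 0.6599]
xrange 0.04 [0.5255 0.6596]
xrange 0.08 [0.6106 0.6607]
xrange 0.12 [0.5802 0.6572]
xrange 0.16 [0.3973 0.6595]
xrange 0.2 [0.3843 0.7011]
xrange 0.24 [0.4966 0.7146]
```

Rack origin is about (0.551, 0.110) with yaw about 0 (+0.5°). The plate top is at (0.530, 0.153), so q≈0.032. Books b and c sit against a, leaving a gap of about 16 mm to the plate. The tall book is at (0.5015, -0.248) with its long axis at +20°.

First I'll move above and behind (-y of) the pawl bar with the gripper closed.

```bash
cat >> h.py <<'E'
from scipy.spatial.transform import Rotation as Ro
def go(P,ang,quiet=False):
    """delta in tool axes (cm) to reach world TCP P with tool down, tool x at world angle ang deg"""
    from cell import arm
    s=arm.observe(); R=Ro.from_rotvec(s['ee_rot']); 
    a=np.deg2rad(ang); x=np.array([np.cos(a),np.sin(a),0]); z=np.array([0,0,-1.]); T=Ro.from_matrix(np.stack([x,np.cross(z,x),z],1))
    d=np.array(P)-s['position']
    print('t',round(float(s['clock']),2),'pos',s['position'].round(4),'F',s['force'].round(1),'w',round(float(s['width']),3))
    print('tool delta now cm',(R.inv().apply(d)*100).round(2),'after turn cm',(T.inv().apply(d)*100).round(2),'turn',(R.inv()*T).as_rotvec().round(3))
E
python3 - <<'E'
from h import *
z=np.load("side0.npz");X=cloud(z)
go([.640,.035,.25],90)
# bar points
for n in("top","side"):
    z=np.load(f"{n}0.npz");X=cloud(z)
    m=(X[...,0]>.6)&(X[...,0]<.68)&(X[...,1]>.03)&(X[...,1]<.15)&(X[...,2]>.14)
    q=X[m]; print(len(q),q.min(0).round(3),q.max(0).round(3),q.mean(0).round(3))
    m=(X[...,0]>.62)&(X[...,0]<.76)&(X[...,1]>.0)&(X[...,1]<.3)&(X[...,2]>.07)&(X[...,2]<.14); q=X[m];print(q.min(0).round(3),q.max(0).round(3))
E
```

```text
t 0.1 pos [0.2391 0.577  0.2136] F [-0.4  0.2  0.3] w 1.001
tool delta now cm [-34.73  57.78  -3.58] after turn cm [-54.2   40.09  -3.64] turn [-0.     0.001 -0.393]
85 [0.625 0.076 0.14 ] [0.657 0.097 0.174] [0.64  0.085 0.167]
[0.636 0.046 0.07 ] [0.76  0.245 0.139]
100 [0.625 0.075 0.141] [0.656 0.095 0.173] [0.641 0.088 0.164]
[0.634 0.051 0.07 ] [0.76  0.248 0.14 ]
```

Request:
apply_moves --pt "0 0 -1.5 0 0 -0.131" --pt "0 0 -1.5 0 0 -0.131" --pt "0 0 -1 0 0 -0.131" --pt "-3.4 2.5 0 0 0 0" --pt "-3.4 2.5 0 0 0 0" --claw 1 --newtons 20

```text
clock: 0.6
position: [0.2889, 0.5092, 0.254]
ee_rot: [-2.218, -2.225, 0.0]
force: [1.1, 0.1, -0.1]
width: 0.616
```

Request:
apply_moves --pt "-3.4 2.5 0 0 0 0" --pt "-3.4 2.5 0 0 0 0" --pt "-3.4 2.5 0 0 0 0" --pt "-3.4 2.5 0 0 0 0" --pt "-3.4 2.5 0 0 0 0"

```text
clock: 1.1
position: [0.4149, 0.3377, 0.2541]
ee_rot: [-2.221, -2.222, 0.001]
force: [1.1, 0.3, -0.3]
width: 0.182
```

Request:
apply_moves --pt "-3.4 2.5 0 0 0 0" --pt "-3.4 2.5 0 0 0 0" --pt "-3.4 2.5 0 0 0 0" --pt "-3.4 2.5 0 0 0 0" --pt "-3.4 2.5 0 0 0 0"

```text
clock: 1.6
position: [0.5399, 0.1678, 0.2541]
ee_rot: [-2.221, -2.222, 0.001]
force: [0.2, 0.7, 0.1]
width: 0.009
```

```bash
python3 -c "
from h import *
go([.640,.035,.25],90);go([.640,.035,.172],90)"
```

```text
t 1.6 pos [0.5399 0.1678 0.2541] F [0.2 0.7 0.1] w 0.009
tool delta now cm [-13.29  10.01   0.41] after turn cm [-13.28  10.01   0.41] turn [-0.  0.  0.]
t 1.6 pos [0.5399 0.1678 0.2541] F [0.2 0.7 0.1] w 0.009
tool delta now cm [-13.29  10.01   8.21] after turn cm [-13.28  10.01   8.21] turn [-0.  0.  0.]
```

Request:
apply_moves --pt "-3.3 2.5 0 0 0 0" --pt "-3.3 2.5 0 0 0 0" --pt "-3.3 2.5 0 0 0 0" --pt "-3.4 2.5 0 0 0 0" --pt "0 0 2 0 0 0"

```text
clock: 2.1
position: [0.6431, 0.0289, 0.2358]
ee_rot: [2.226, 2.208, 0.002]
force: [0.1, -0.7, -0.4]
width: 0.004
```

Request:
apply_moves --pt "0 0 3 0 0 0" --pt "0 0 3.2 0 0 0" --pt "0.5 0 0 0 0 0" --pt "1 0 0 0 0 0" --pt "1 0 0 0 0 0"

```text
clock: 2.6
position: [0.6403, 0.0628, 0.1742]
ee_rot: [2.22, 2.221, 0.003]
force: [0.7, 0.8, 0.1]
width: 0.006
```

Request:
apply_moves --pt "1 0 0 0 0 0" --pt "1.2 0 0 0 0 0" --pt "1.2 0 0 0 0 0" --pt "1.2 0 0 0 0 0" --pt "1.2 0 0 0 0 0"

```text
clock: 3.1
position: [0.6393, 0.1207, 0.1724]
ee_rot: [2.221, 2.222, 0.0]
force: [-0.7, -0.5, -0.4]
width: 0.005
```

Request:
apply_moves --pt "1 0 0 0 0 0" --pt "0 0 0 0 0 0" --pt "0 0 0 0 0 0"

```text
clock: 3.4
position: [0.6393, 0.1293, 0.1722]
ee_rot: [2.221, 2.222, -0.001]
force: [-0.1, -0.1, -0.1]
width: 0.004
```

```bash
python3 - <<'E'
from h import *
from cell import vision
for n in("top","side"):
    p,d=vision.get_image(n); c=vision.get_calibration(n); np.savez(f"{n}1.npz",p=p,d=d,**c)
p=np.load("side1.npz")['p'][120:330,210:440,::-1]; q=np.load("top1.npz")['p'][120:330,200:430,::-1]
cv2.imwrite("pics/a1.png",cv2.resize(np.hstack([p,q]),(795,363)))
go([.53,.19,.25],90)
E
```

```text
t 3.5 pos [0.6394 0.1284 0.1723] F [-0.1  0.6 -1. ] w 0.006
tool delta now cm [  6.14 -10.95  -7.77] after turn cm [  6.16 -10.94  -7.77] turn [ 0.     0.001 -0.001]
```

View pics/a1.png

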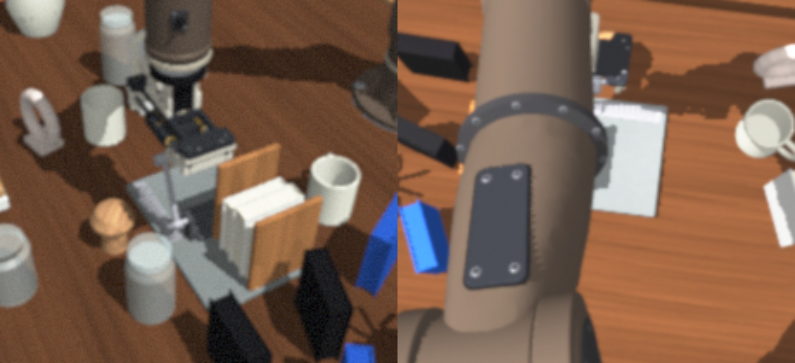

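```bash
python3 - <<'E'
from h import *
z=np.load("side1.npz")
def f(P): 
    u=proj(z,P)[0]; return u.round(0),((u-[210,120])*795/460).round(0)
for P in ([.639,.129,.172],[.639,.129,.15],[.64,.084,.162],[.64,.128,.17],[.64,.19,.153],[.64,.128,.055]): print(P,f(P))
cv2.imwrite("pics/a2.png",cv2.resize(z['p'][180:270,270:360,::-1],None,fx=6,fy=6,interpolation=cv2.INTER_CUBIC))
E
```

```text
[0.639, 0.129, 0.172] (array([312., 219.]), array([177., 171.]))
[0.639, 0.129, 0.15] (array([312., 225.]), array([177., 182.]))
[0.64, 0.084, 0.162] (array([304., 212.]), array([163., 158.]))
[0.64, 0.128, 0.17] (array([312., 219.]), array([176., 172.]))
[0.64, 0.19, 0.153] (array([323., 240.]), array([196., 207.]))
[0.64, 0.128, 0.055] (array([312., 250.]), array([176., 224.]))
```

View pics/a2.png

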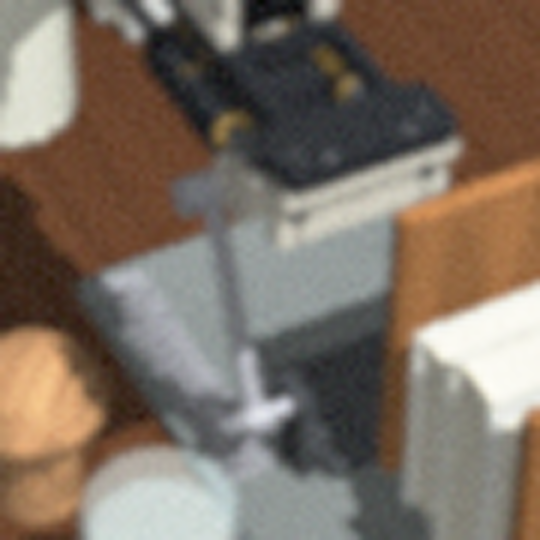

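```bash
python3 - <<'E'
from h import *
from cell import vision,arm
print(arm.observe()['position'])
for n in("side","wrist"):
    p,d=vision.get_image(n); c=vision.get_calibration(n); np.savez(f"{n}2.npz",p=p,d=d,**c)
    X=cloud(dict(p=p,d=d,**c))
    m=(X[...,0]>.58)&(X[...,0]<.7)&(X[...,1]>.03)&(X[...,1]<.25)&(X[...,2]>.135)&(X[...,2]<.26)
    q=X[m]
    for lo in np.arange(.135,.26,.01):
        s=q[(q[:,2]>lo)&(q[:,2]<lo+.01)]
        if len(s)>2: print(n,lo.round(3),len(s),s.min(0).round(3),s.max(0).round(3))
    cv2.imwrite(f"pics/{n}2.png",p[:,:,::-1])
E
```

```text
[0.63942375 0.1284496  0.17231004]
side 0.135 28 [0.58  0.092 0.135] [0.645 0.232 0.145]
side 0.145 21 [0.581 0.088 0.145] [0.645 0.157 0.155]
side 0.155 24 [0.581 0.075 0.155] [0.655 0.156 0.164]
side 0.165 46 [0.581 0.076 0.165] [0.655 0.157 0.174]
side 0.175 7 [0.581 0.148 0.175] [0.584 0.156 0.18 ]
side 0.185 8 [0.649 0.12  0.187] [0.651 0.137 0.194]
side 0.195 20 [0.646 0.115 0.195] [0.651 0.146 0.204]
side 0.205 23 [0.645 0.111 0.205] [0.651 0.147 0.215]
side 0.215 17 [0.646 0.123 0.215] [0.652 0.145 0.225]
side 0.245 33 [0.604 0.047 0.252] [0.676 0.215 0.255]
side 0.255 74 [0.604 0.043 0.255] [0.676 0.216 0.26 ]
wrist 0.135 126 [0.58  0.089 0.135] [0.643 0.232 0.145]
wrist 0.145 90 [0.58  0.077 0.145] [0.643 0.147 0.155]
wrist 0.155 217 [0.58  0.074 0.155] [0.646 0.147 0.165]
wrist 0.165 618 [0.58  0.075 0.165] [0.644 0.156 0.175]
wrist 0.175 115 [0.58  0.124 0.175] [0.631 0.156 0.185]
wrist 0.185 231 [0.629 0.112 0.185] [0.632 0.141 0.195]
wrist 0.195 228 [0.629 0.111 0.195] [0.632 0.144 0.205]
wrist 0.205 119 [0.629 0.124 0.205] [0.632 0.131 0.215]
wrist 0.215 93 [0.629 0.124 0.215] [0.632 0.131 0.225]
wrist 0.225 195 [0.64  0.125 0.229] [0.652 0.13  0.235]
wrist 0.245 1786 [0.603 0.041 0.248] [0.677 0.215 0.255]
wrist 0.255 2959 [0.603 0.041 0.255] [0.671 0.214 0.26 ]
```

View pics/wrist2.png

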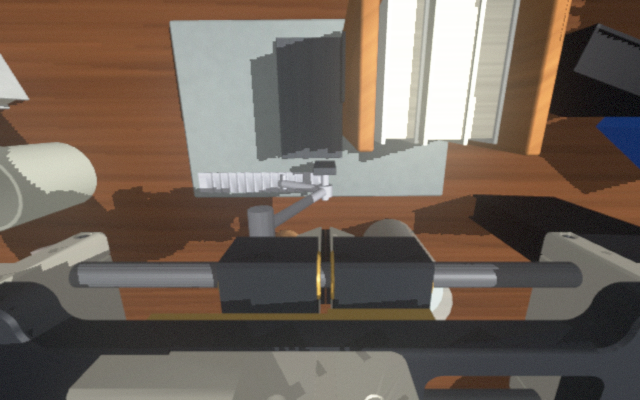

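```bash
python3 - <<'E'
from h import *
for n in("side","top"):
    X=cloud(np.load(f"{n}0.npz"))
    m=(np.abs(X[...,0]-.239)<.12)&(np.abs(X[...,1]-.577)<.13)&(X[...,2]>.13)&(X[...,2]<.32); q=X[m]
    for lo in np.arange(.13,.32,.01):
        s=q[(q[:,2]>lo)&(q[:,2]<lo+.01)]
        if len(s)>2: print(n,lo.round(3),len(s),s.min(0).round(3),s.max(0).round(3))
p=np.load("side0.npz")['p'][170:300,540:640,::-1]; cv2.imwrite("pics/g0.png",cv2.resize(p,None,fx=4.5,fy=4.5,interpolation=cv2.INTER_CUBIC))
z=np.load("side0.npz"); print((proj(z,[[.239,.577,.2136],[.239,.577,.1916]])-[540,170])*4.5)
E
```

```text
side 0.22 14 [0.216 0.525 0.226] [0.27 0.62 0.23]
side 0.23 71 [0.214 0.52  0.23 ] [0.273 0.632 0.24 ]
side 0.24 116 [0.213 0.515 0.24 ] [0.275 0.638 0.25 ]
side 0.25 128 [0.212 0.515 0.25 ] [0.276 0.639 0.26 ]
side 0.26 112 [0.215 0.513 0.26 ] [0.275 0.635 0.27 ]
side 0.27 75 [0.216 0.512 0.27 ] [0.276 0.631 0.28 ]
side 0.28 31 [0.21  0.515 0.28 ] [0.233 0.536 0.29 ]
side 0.29 116 [0.215 0.483 0.291] [0.307 0.658 0.3  ]
side 0.3 486 [0.22  0.482 0.3  ] [0.308 0.657 0.31 ]
side 0.31 486 [0.222 0.477 0.31 ] [0.31  0.656 0.32 ]
top 0.22 4 [0.254 0.615 0.228] [0.27  0.622 0.23 ]
top 0.23 18 [0.125 0.617 0.231] [0.273 0.666 0.24 ]
top 0.24 93 [0.121 0.618 0.24 ] [0.274 0.668 0.25 ]
top 0.25 107 [0.122 0.617 0.25 ] [0.264 0.671 0.26 ]
top 0.26 97 [0.129 0.617 0.26 ] [0.273 0.673 0.27 ]
top 0.27 85 [0.137 0.618 0.27 ] [0.273 0.675 0.28 ]
top 0.28 55 [0.146 0.669 0.28 ] [0.171 0.678 0.29 ]
top 0.29 118 [0.153 0.484 0.29 ] [0.307 0.68  0.3  ]
top 0.3 233 [0.164 0.483 0.3  ] [0.307 0.681 0.31 ]
top 0.31 263 [0.173 0.476 0.31 ] [0.309 0.649 0.32 ]
[[194.23910638 470.6162943 ]
 [171.90140251 500.24815101]]
```

View pics/g0.png

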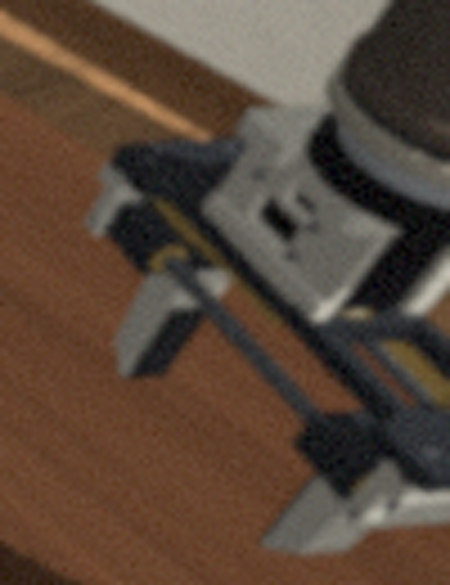

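The pawl hasn't moved. Both fixed cameras put the fingertips about 13 mm above the reported TCP, at the start pose (0.226 against 0.2136) and here (0.187 against 0.172). The fingers simply passed over the bar. The real tips are therefore about 35 mm higher than nominal, so I'll use tip z = TCP z + 0.013 from here and retry lower.

Request:
apply_moves --pt "-3 0 0 0 0 0" --pt "-3 0 0 0 0 0" --pt "-3 0 0 0 0 0" --pt "0 0 1.8 0 0 0" --pt "0 0 1.7 0 0 0"

```text
clock: 4.1
position: [0.6398, 0.0371, 0.1375]
ee_rot: [2.224, 2.217, 0.001]
force: [0.3, 0.4, 0.2]
width: 0.003
```

Request:
apply_moves --pt "1 0 0 0 0 0" --pt "1 0 0 0 0 0" --pt "1 0 0 0 0 0" --pt "1 0 0 0 0 0" --pt "1 0 0 0 0 0"

```text
clock: 4.6
position: [0.6396, 0.0911, 0.138]
ee_rot: [2.22, 2.222, 0.002]
force: [0.5, -0.1, -0.6]
width: 0.005
```

```bash
cat >> h.py <<'E'
def snap(n,tag,box,size):
    from cell import vision
    p,d=vision.get_image(n); c=vision.get_calibration(n); np.savez(f"{n}{tag}.npz",p=p,d=d,**c)
    a,b,e,f=box; cv2.imwrite(f"pics/{n}{tag}.png",cv2.resize(p[b:f,a:e,::-1],size,interpolation=cv2.INTER_CUBIC))
    return dict(p=p,d=d,**c)
E
python3 - <<'E'
from h import *
snap("side","3",(250,160,390,300),(600,600)); go([.64,.13,.137],90)
E
```

```text
t 4.65 pos [0.6394 0.0935 0.1378] F [-0.3  2.3 -0.1] w 0.001
tool delta now cm [3.65 0.07 0.08] after turn cm [3.65 0.06 0.08] turn [ 0.001 -0.002  0.003]
```

View pics/side3.png

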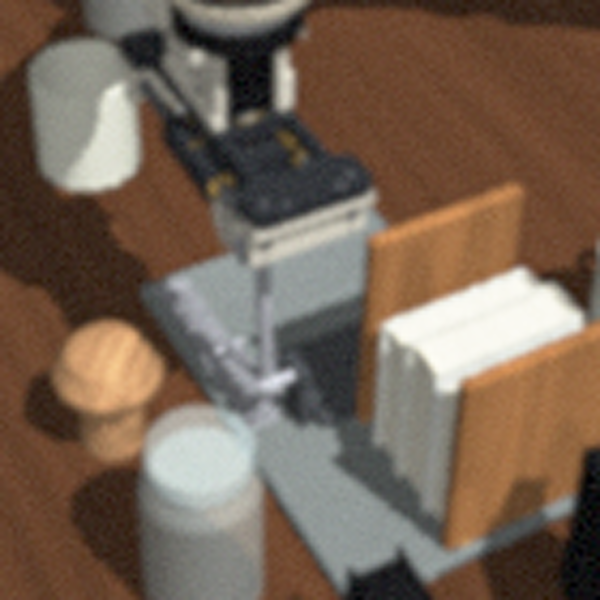

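The pawl arm is now close to upright, seen at (265,320), with its bar hidden behind the gripper. I'll keep pushing.

Request:
apply_moves --pt "1 0 0 0 0 0" --pt "1 0 0 0 0 0" --pt "1 0 0 0 0 0" --pt "0.5 0 0 0 0 0" --pt "0 0 0 0 0 0"

```text
clock: 5.15
position: [0.6392, 0.1258, 0.1372]
ee_rot: [-2.219, -2.223, -0.0]
force: [0.3, -0.2, 0.7]
width: 0.003
```

```bash
python3 - <<'E'
from h import *
z=snap("side","4",(250,160,390,300),(600,600)); go([.53,.19,.20],90)
X=cloud(z); m=(X[...,0]>.6)&(X[...,0]<.665)&(X[...,1]>.15)&(X[...,1]<.22)&(X[...,2]>.14)&(X[...,2]<.18); q=X[m]; print(len(q), q.mean(0) if len(q) else 0)
E
```

```text
t 5.2 pos [0.6393 0.1248 0.1373] F [-0.3 -0.7 -1. ] w 0.004
tool delta now cm [  6.53 -10.92  -6.27] after turn cm [  6.52 -10.93  -6.27] turn [-0.     0.     0.001]
93 [0.64096415 0.19155026 0.1587843 ]
```

View pics/side4.png

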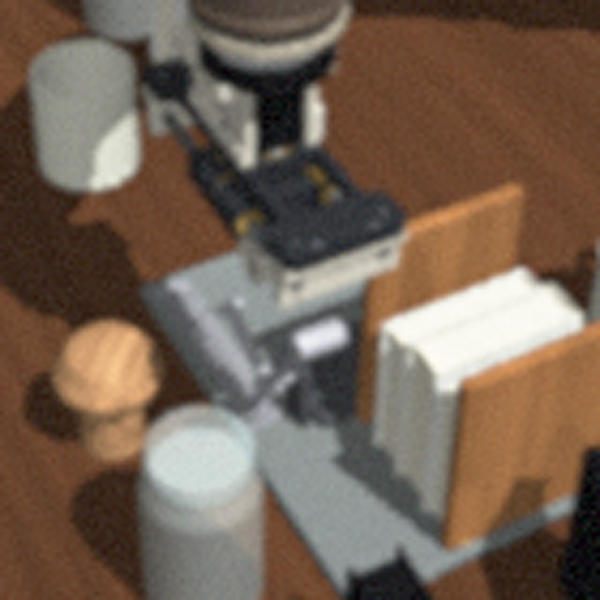

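The pawl is flipped: its bar is at crop (322,340), world (0.641, 0.191, ~0.155), which matches 1.05 rad with q=0.031. Next I'll push the plate back from its front face, above the row.

Request:
apply_moves --pt "0 0 -3 0 0 0" --pt "0 0 -3.3 0 0 0" --pt "2.2 -3.7 0 0 0 0" --pt "2.2 -3.7 0 0 0 0" --pt "2.3 -3.5 0 0 0 0"

```text
clock: 5.7
position: [0.5292, 0.191, 0.2005]
ee_rot: [2.223, 2.219, 0.001]
force: [-0.1, 0.5, 0.8]
width: 0.008
```

Request:
apply_moves --pt "0 0 2 0 0 0" --pt "0 0 2.3 0 0 0" --pt "0 0 1.9 0 0 0" --pt "0 0 0 0 0 0"

```text
clock: 6.1
position: [0.5288, 0.1901, 0.1362]
ee_rot: [-2.221, -2.22, 0.006]
force: [-1.3, 0.2, 0.3]
width: 0.003
```

```bash
python3 - <<'E'
from h import *
z=snap("side","5",(290,160,430,300),(600,600)); go([.53,.08,.137],90)
E
```

```text
t 6.15 pos [0.5297 0.1905 0.1377] F [-0.7 -1.1  0.3] w 0.011
tool delta now cm [-11.05   0.04   0.08] after turn cm [-11.05   0.03   0.07] turn [-0.002  0.001 -0.001]
```

View pics/side5.png

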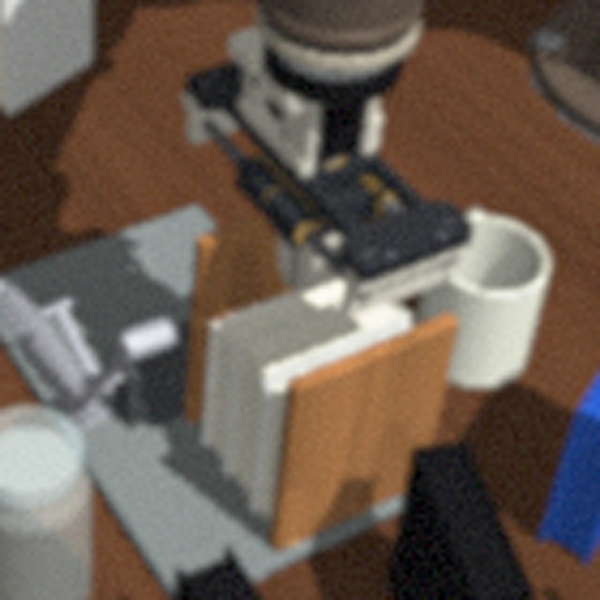

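The fingers sit just above the row, in front of the plate. Pushing -y.

Request:
apply_moves --pt "-1 0 0 0 0 0" --pt "-1 0 0 0 0 0" --pt "-1 0 0 0 0 0" --pt "-1.3 0 0 0 0 0" --pt "-1.3 0 0 0 0 0"

```text
clock: 6.65
position: [0.531, 0.1345, 0.139]
ee_rot: [2.221, 2.221, 0.003]
force: [2.0, 2.7, 1.2]
width: 0.005
```

Request:
apply_moves --pt "-1.3 0 0 0 0 0" --pt "-1.3 0 0 0 0 0" --pt "-1 0 0 0 0 0" --pt "0 0 0 0 0 0" --pt "0 0 0 0 0 0"

```text
clock: 7.15
position: [0.5297, 0.0987, 0.1379]
ee_rot: [-2.222, -2.22, 0.002]
force: [0.4, 0.7, -0.2]
width: 0.002
```

```bash
python3 - <<'E'
from h import *
z=snap("side","6",(250,140,430,320),(600,600)); go([.53,.08,.137],90)
X=cloud(z);m=(np.abs(X[...,2]-.177)<.006)&(X[...,0]>.46)&(X[...,0]<.6)&(X[...,1]>0)&(X[...,1]<.2);q=X[m];print(len(q),q.mean(0),q.min(0),q.max(0))
E
```

```text
t 7.2 pos [0.5297 0.0994 0.138 ] F [-0.5  0.6 -0.6] w 0.005
tool delta now cm [-1.94  0.03  0.1 ] after turn cm [-1.94  0.03  0.1 ] turn [-0.001  0.     0.   ]
104 [0.55358188 0.08489751 0.17653698] [0.52510931 0.06690098 0.17101084] [0.58502848 0.11653535 0.18293235]
```

View pics/side6.png

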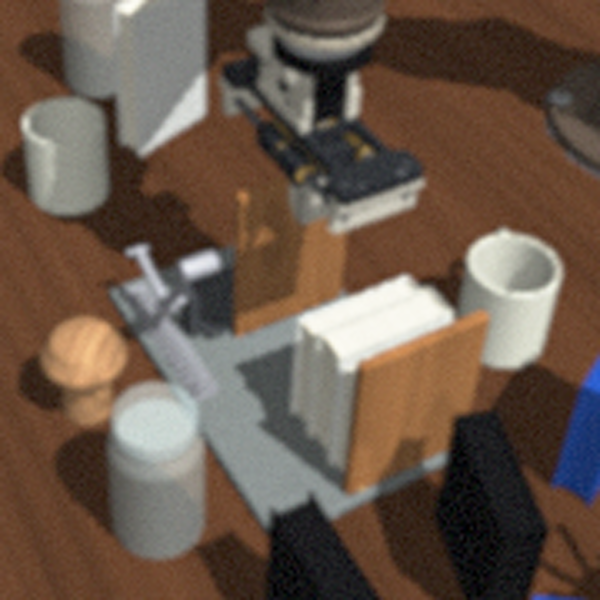

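The plate is back with its face at y≈0.080 (q≈0.11), and the pawl bar at (200,262) is still flipped forward. Now I'll refine the tall book and jar, then move over.

```bash
python3 - <<'E'
from h import *
for n in("top","side"):
    X=cloud(np.load(f"{n}0.npz"))
    m=(np.abs(X[...,2]-.175)<.009)&(X[...,0]>.4)&(X[...,0]<.6)&(X[...,1]>-.3)&(X[...,1]<-.18);q=X[m]
    print(n,cv2.minAreaRect((q[:,:2]*1000).astype(np.float32)))
    m=(np.abs(X[...,2]-.160)<.008)&(X[...,0]>.45)&(X[...,0]<.6)&(X[...,1]>-.41)&(X[...,1]<-.29);q=X[m]
    print(n,'jar',len(q),q.min(0).round(3),q.max(0).round(3))
go([.5015,-.248,.225],110)
E
```

```text
top ((501.53338623046875, -248.38125610351562), (104.62940216064453, 31.90038299560547), 20.007436752319336)
top jar 540 [ 0.494 -0.401  0.152] [ 0.56  -0.336  0.165]
side ((498.56512451171875, -250.43341064453125), (107.83082580566406, 34.28935623168945), 19.20829963684082)
side jar 169 [ 0.493 -0.407  0.152] [ 0.558 -0.336  0.166]
t 7.2 pos [0.5297 0.0994 0.138 ] F [-0.5  0.6 -0.6] w 0.005
tool delta now cm [-34.74  -2.84  -8.69] after turn cm [-31.68 -14.53  -8.7 ] turn [-0.001  0.    -0.349]
```

Request:
apply_moves --pt "0.5 0 -3 0 0 0" --pt "0 0 -3 0 0 0" --pt "0 0 -2.7 0 0 -0.1" --pt "0 0 0 0 0 -0.125" --pt "0 0 0 0 0 -0.124" --claw -0.13

```text
clock: 7.7
position: [0.5304, 0.1052, 0.2261]
ee_rot: [1.793, 2.579, 0.001]
force: [-1.0, 0.9, -0.6]
width: 0.391
```

```bash
python3 - <<'E'
from h import *
go([.5015,-.248,.225],110)
E
```

```text
t 7.7 pos [0.5304 0.1052 0.2261] F [-1.   0.9 -0.6] w 0.391
tool delta now cm [-32.11 -15.     0.09] after turn cm [-32.2  -14.8    0.11] turn [0.001 0.    0.006]
```

Request:
apply_moves --pt "-4 -1.85 0 0 0 0" --pt "-4 -1.85 0 0 0 0" --pt "-4 -1.85 0 0 0 0" --pt "-4 -1.85 0 0 0 0" --pt "-4 -1.85 0 0 0 0"

```text
clock: 8.2
position: [0.5113, -0.1161, 0.2252]
ee_rot: [-1.8, -2.574, 0.0]
force: [0.3, -0.3, 0.7]
width: 0.566
```

Request:
apply_moves --pt "-4 -1.85 0 0 0 0" --pt "-4 -1.85 0 0 0 0" --pt "-4 -1.85 0 0 0 0" --pt "0 0 0 0 0 0"

```text
clock: 8.6
position: [0.4986, -0.2536, 0.2252]
ee_rot: [1.812, 2.565, -0.006]
force: [0.4, 0.0, 0.2]
width: 0.566
```

```bash
python3 - <<'E'
from h import *
go([.5005,-.249,.225],110)
go([.5005,-.249,.122],110)
z=snap("wrist","7",(0,0,640,400),(640,400))
X=cloud(z);m=(np.abs(X[...,2]-.175)<.008)&(X[...,0]>.42)&(X[...,0]<.6)&(X[...,1]>-.3)&(X[...,1]<-.18);q=X[m]
print(len(q),cv2.minAreaRect((q[:,:2]*1000).astype(np.float32)))
E
```

```text
t 8.6 pos [ 0.4986 -0.2536  0.2252] F [0.4 0.  0.2] w 0.566
tool delta now cm [0.37 0.33 0.02] after turn cm [0.37 0.34 0.02] turn [-0.002  0.003 -0.008]
t 8.6 pos [ 0.4986 -0.2536  0.2252] F [0.4 0.  0.2] w 0.566
tool delta now cm [ 0.4   0.36 10.32] after turn cm [ 0.37  0.34 10.32] turn [-0.002  0.003 -0.008]
3985 ((499.1251220703125, -248.3636474609375), (100.26663970947266, 29.59341812133789), 20.69495391845703)
```

View pics/wrist7.png

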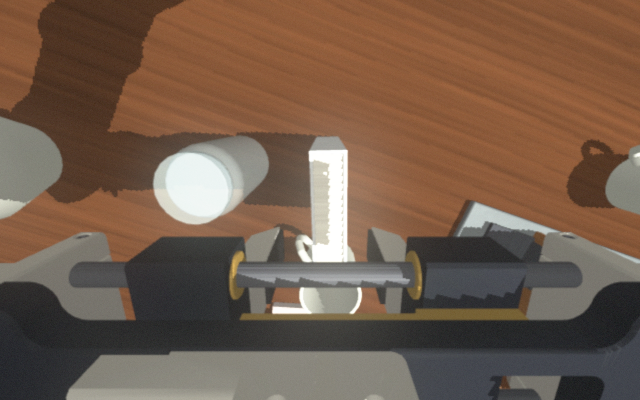

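The book, at (328,200), lies centred between the open fingers and the jar is clear. I'll descend and grip.

Request:
apply_moves --pt "0.4 0.3 2 0 0 0" --pt "0 0 2.5 0 0 0" --pt "0 0 2.5 0 0 0" --pt "0 0 2 0 0 0" --pt "0 0 1.3 0 0 0"

```text
clock: 9.15
position: [0.5019, -0.2398, 0.1206]
ee_rot: [-1.797, -2.573, -0.0]
force: [0.7, 0.2, 0.5]
width: 0.564
```

Request:
apply_moves --pt "0 0 0 0 0 0" --pt "0 0 0 0 0 0" --pt "0 0 0 0 0 0" --pt "0 0 0 0 0 0" --pt "0 0 0 0 0 0" --claw 1 --newtons 25

```text
clock: 9.65
position: [0.503, -0.2424, 0.1234]
ee_rot: [1.801, 2.572, 0.001]
force: [-0.1, 0.1, 4.9]
width: 0.326
```

```bash
python3 - <<'E'
from h import *
z=snap("side","8",(230,90,390,230),(685,600)); go([.5,-.249,.122],110)
E
```

```text
t 9.7 pos [ 0.5031 -0.2425  0.1234] F [ 0.  -0.5  7.1] w 0.324
tool delta now cm [-0.51 -0.51  0.14] after turn cm [-0.51 -0.51  0.14] turn [0.002 0.001 0.   ]
```

View pics/side8.png

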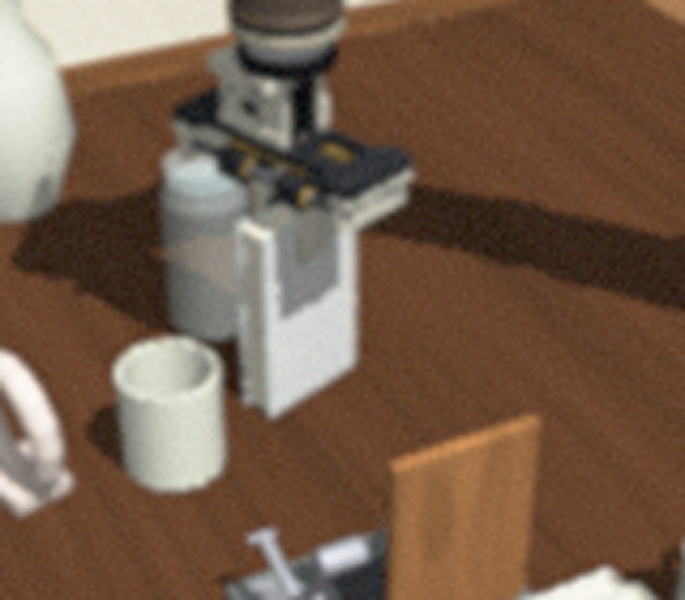

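The book is gripped at 29.8 mm width and still upright. Lifting.

Request:
apply_moves --pt "0 0 -1 0 0 0" --pt "0 0 -2 0 0 0" --pt "0 0 -3 0 0 0" --pt "0 0 -3.5 0 0 0" --pt "0 0 -3.5 0 0 0"

```text
clock: 10.2
position: [0.5014, -0.2418, 0.2538]
ee_rot: [-1.801, -2.572, 0.0]
force: [1.6, 0.4, -2.3]
width: 0.324
```

Request:
apply_moves --pt "0 0 -3.5 0 0 0.08" --pt "0 0 -3 0 0 0.09" --pt "0 0 -1.3 0 0 0.09" --pt "0 0 0 0 0 0.09" --pt "0 0 0 0 0 0"

```text
clock: 10.7
position: [0.5018, -0.2419, 0.331]
ee_rot: [2.224, 2.219, 0.001]
force: [-0.6, -0.1, -2.5]
width: 0.324
```

```bash
python3 - <<'E'
from h import *
z=snap("side","9",(230,40,430,215),(685,600)); go([.5385,.152,.325],90)
E
```

```text
t 10.75 pos [ 0.5017 -0.2418  0.3304] F [ 0.1  0.3 -2.2] w 0.325
tool delta now cm [39.38  3.72  0.55] after turn cm [39.38  3.68  0.54] turn [-0.    -0.     0.001]
```

View pics/side9.png

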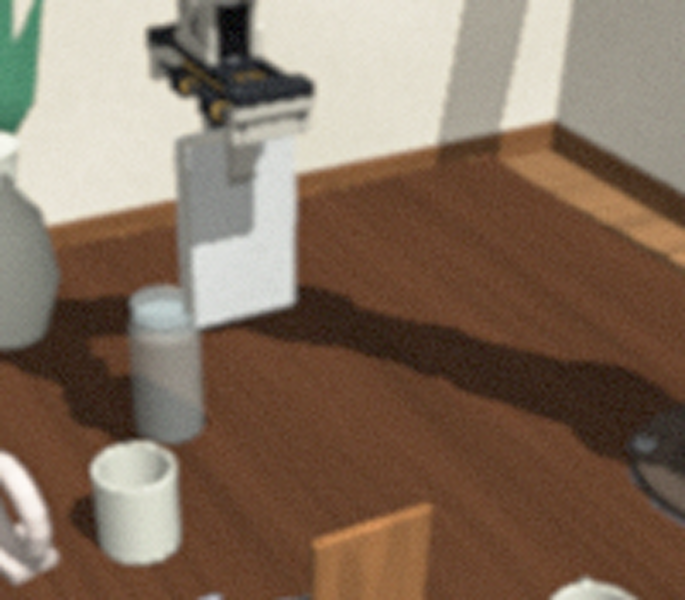

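The book hangs upright and squared, with about 2.3 N of weight on the tool. Carrying it over to the rack.

Request:
apply_moves --pt "2 0.2 0 0 0 0" --pt "3.5 0.4 0 0 0 0" --pt "4 0.4 0 0 0 0" --pt "4 0.4 0 0 0 0" --pt "4 0.4 0 0 0 0"

```text
clock: 11.25
position: [0.5197, -0.0656, 0.33]
ee_rot: [-2.219, -2.223, 0.001]
force: [1.6, 0.3, -2.8]
width: 0.325
```

Request:
apply_moves --pt "4 0.4 0 0 0 0" --pt "4 0.4 0 0 0 0" --pt "4 0.4 0 0 0 0" --pt "4 0.4 0 0 0 0" --pt "3 0.3 0 0 0 0"

```text
clock: 11.75
position: [0.5387, 0.1257, 0.3298]
ee_rot: [-2.216, -2.225, 0.001]
force: [0.5, -0.4, -1.8]
width: 0.322
```

Request:
apply_moves --pt "2 0 0 0 0 0" --pt "0.9 0 0 0 0 0" --pt "0 0 0 0 0 0" --pt "0 0 0 0 0 0"

```text
clock: 12.15
position: [0.5395, 0.1502, 0.3302]
ee_rot: [2.223, 2.219, -0.002]
force: [0.2, -0.6, -2.4]
width: 0.322
```

```bash
python3 - <<'E'
from h import *
z=snap("side","10",(250,60,470,300),(640,600)); go([.5385,.152,.134],90)
X=cloud(z)
# plate & row_c & tall book faces
p=z['p'].astype(int)
m=(X[...,0]>.46)&(X[...,0]<.62)&(X[...,1]>.09)&(X[...,1]<.22)&(X[...,2]>.20)&(X[...,2]<.34)
q=X[m]
for lo in np.arange(.2,.34,.02):
    s=q[(q[:,2]>lo)&(q[:,2]<lo+.02)]; print(lo.round(2),len(s),s.min(0).round(3),s.max(0).round(3)) if len(s)>3 else 0
E
```

```text
t 12.2 pos [0.5396 0.1499 0.3303] F [-0.5 -0.8 -2.6] w 0.324
tool delta now cm [ 0.22 -0.11 19.63] after turn cm [ 0.21 -0.11 19.63] turn [-0.     0.001 -0.002]
0.2 144 [0.483 0.133 0.208] [0.586 0.166 0.22 ]
0.22 237 [0.481 0.135 0.22 ] [0.588 0.166 0.24 ]
0.24 266 [0.48  0.134 0.24 ] [0.587 0.166 0.26 ]
0.26 266 [0.48  0.134 0.26 ] [0.587 0.167 0.28 ]
0.28 283 [0.481 0.134 0.28 ] [0.587 0.166 0.3  ]
0.3 298 [0.482 0.134 0.3  ] [0.586 0.167 0.32 ]
0.32 301 [0.481 0.133 0.32 ] [0.588 0.168 0.34 ]
```

View pics/side10.png

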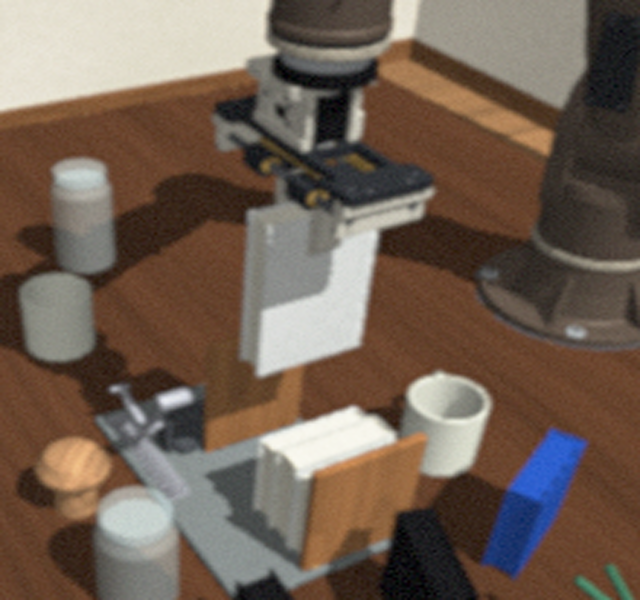

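The book spans x 0.481–0.587 and y 0.134–0.166, with its bottom at ~0.207. It hangs over the gap between the plate (0.080) and row_c (0.174), so I can lower it.

Request:
apply_moves --pt "-0.2 0 1.5 0 0 0" --pt "0 0 3 0 0 0" --pt "0 0 3 0 0 0" --pt "0 0 3 0 0 0" --pt "0 0 3 0 0 0"

```text
clock: 12.7
position: [0.5397, 0.148, 0.1946]
ee_rot: [2.224, 2.218, 0.0]
force: [0.6, -0.2, -2.8]
width: 0.327
```

Request:
apply_moves --pt "0 0 2 0 0 0" --pt "0 0 1.5 0 0 0" --pt "0 0 1 0 0 0" --pt "0 0 0.5 0 0 0" --pt "0 0 0 0 0 0"

```text
clock: 13.2
position: [0.5396, 0.1492, 0.1452]
ee_rot: [2.223, 2.22, -0.001]
force: [-0.7, 0.5, -2.4]
width: 0.328
```

```bash
python3 - <<'E'
from h import *
z=snap("side","11",(290,110,430,280),(494,600)); go([.5385,.148,.134],90)
E
```

```text
t 13.25 pos [0.5399 0.1495 0.1458] F [-0.9  0.1 -2.4] w 0.324
tool delta now cm [-0.15 -0.14  1.18] after turn cm [-0.15 -0.14  1.18] turn [ 0.001 -0.    -0.001]
```

View pics/side11.png

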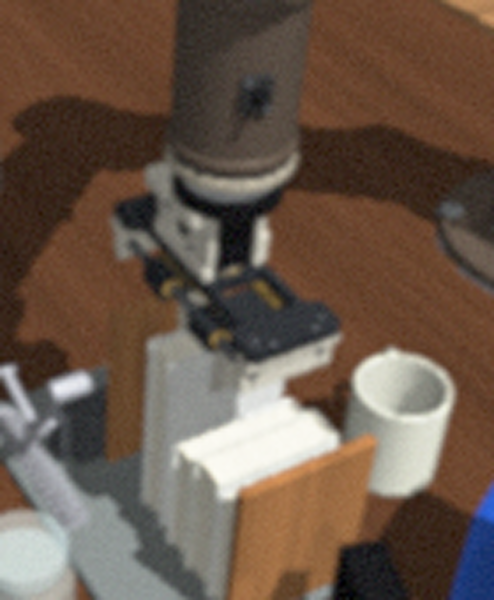

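The book is between the plate and the row, about 12 mm above the board. Lowering the rest slowly.

Request:
apply_moves --pt "0 0 0.4 0 0 0" --pt "0 0 0.3 0 0 0" --pt "0 0 0.2 0 0 0" --pt "0 0 0 0 0 0"

```text
clock: 13.65
position: [0.5394, 0.1499, 0.1362]
ee_rot: [-2.222, -2.221, 0.0]
force: [-0.9, 0.2, -2.3]
width: 0.328
```

Request:
apply_moves --pt "0 0 0.15 0 0 0" --pt "0 0 0.15 0 0 0" --pt "0 0 0 0 0 0"

```text
clock: 13.95
position: [0.54, 0.1498, 0.1354]
ee_rot: [2.222, 2.22, 0.002]
force: [-6.8, -1.5, 17.5]
width: 0.326
```

The book has touched down at 17 N upward. I'll ease off 1 mm and release.

Request:
apply_moves --pt "0 0 -0.1 0 0 0" --pt "0 0 0 0 0 0"

```text
clock: 14.15
position: [0.5399, 0.1498, 0.1354]
ee_rot: [2.222, 2.22, 0.002]
force: [-3.3, -1.2, 9.4]
width: 0.325
```

Request:
apply_moves --pt "0 0 0 0 0 0" --pt "0 0 0 0 0 0" --pt "0 0 0 0 0 0" --pt "0 0 0 0 0 0" --claw -0.13

```text
clock: 14.55
position: [0.5395, 0.1499, 0.1342]
ee_rot: [-2.222, -2.221, 0.0]
force: [0.4, -0.2, -0.8]
width: 0.557
```

```bash
python3 - <<'E'
from h import *
z=snap("side","12",(290,110,430,280),(494,600)); go([.5385,.148,.134],90)
X=cloud(z)
for lo in np.arange(.02,.18,.02):
    m=(X[...,0]>.47)&(X[...,0]<.62)&(X[...,1]>.09)&(X[...,1]<.172)&(X[...,2]>lo)&(X[...,2]<lo+.02); s=X[m]; print(lo.round(2),len(s),s.min(0).round(3),s.max(0).round(3)) if len(s)>3 else 0
E
```

```text
t 14.6 pos [0.5395 0.1499 0.1342] F [ 0.3 -0.4 -1. ] w 0.567
tool delta now cm [-0.19 -0.1   0.02] after turn cm [-0.19 -0.1   0.02] turn [-0.     0.    -0.001]
0.02 38 [0.581 0.135 0.02 ] [0.586 0.172 0.039]
0.04 39 [0.579 0.134 0.041] [0.587 0.172 0.059]
0.06 46 [0.579 0.133 0.06 ] [0.587 0.172 0.08 ]
0.08 37 [0.581 0.134 0.081] [0.585 0.165 0.1  ]
0.1 67 [0.484 0.135 0.1  ] [0.587 0.172 0.12 ]
0.12 163 [0.481 0.131 0.12 ] [0.587 0.172 0.14 ]
0.14 114 [0.541 0.133 0.14 ] [0.588 0.166 0.16 ]
0.16 122 [0.541 0.108 0.16 ] [0.587 0.166 0.18 ]
```

View pics/side12.png

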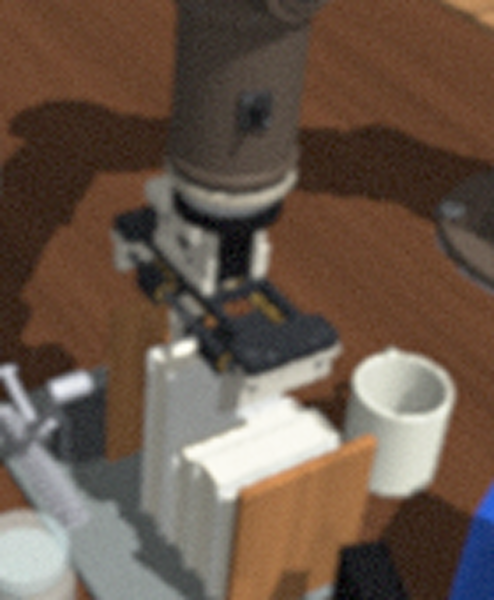

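The book stands upright, face y 0.134–0.166, and is let go. I'll retreat up, go behind the plate with the fingers closed, and push it forward.

Request:
apply_moves --pt "0 0 -1.5 0 0 0" --pt "0 0 -3 0 0 0" --pt "0 0 -3.5 0 0 0" --pt "-3 0 -1 0 0 0" --pt "-3 0 0 0 0 0"

```text
clock: 15.1
position: [0.5407, 0.0903, 0.2265]
ee_rot: [2.219, 2.222, 0.006]
force: [0.6, 0.5, -1.2]
width: 0.567
```

Request:
apply_moves --pt "-3 -0.4 0 0 0 0" --pt "-3 -0.4 0 0 0 0" --pt "0 0 0 0 0 0" --pt "0 0 0 0 0 0" --pt "0 0 0 0 0 0" --claw 1

```text
clock: 15.6
position: [0.5315, 0.0311, 0.2243]
ee_rot: [-2.221, -2.222, -0.001]
force: [-0.3, 0.1, -0.1]
width: 0.178
```

Request:
apply_moves --pt "0 0 3 0 0 0" --pt "0 0 3 0 0 0" --pt "0 0 2.5 0 0 0" --pt "0 0 0 0 0 0"

```text
clock: 16.0
position: [0.5292, 0.0311, 0.1363]
ee_rot: [-2.217, -2.22, 0.007]
force: [0.0, 0.5, 0.4]
width: 0.0
```

```bash
python3 - <<'E'
from h import *
z=snap("side","13",(270,110,430,280),(565,600)); go([.53,.116,.137],90)
E
```

```text
t 16.05 pos [0.5304 0.031  0.1383] F [-0.4 -0.8  0.1] w 0.006
tool delta now cm [ 8.5  -0.03  0.12] after turn cm [ 8.5  -0.04  0.13] turn [-0.003  0.     0.001]
```

View pics/side13.png

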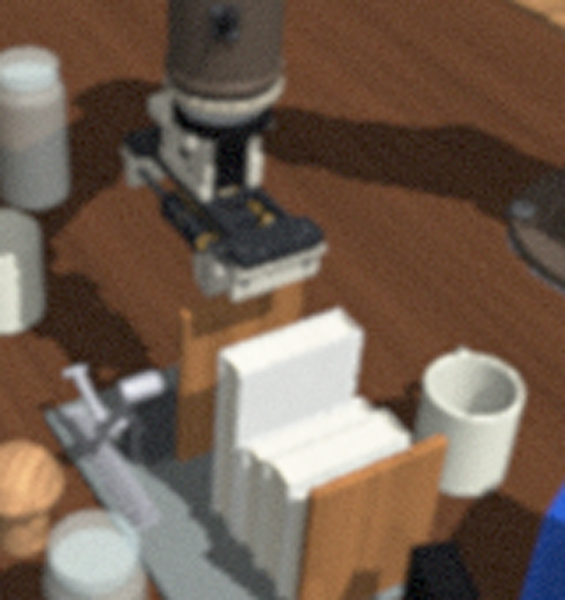

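The tall book stands upright next to the row and the fingers are behind the plate. Pushing forward slowly.

Request:
apply_moves --pt "1.2 0 0 0 0 0" --pt "1 0 0 0 0 0" --pt "1 0 0 0 0 0" --pt "1 0 0 0 0 0" --pt "1 0 0 0 0 0"

```text
clock: 16.55
position: [0.532, 0.0828, 0.14]
ee_rot: [2.222, 2.22, 0.002]
force: [1.2, -2.9, 1.2]
width: 0.003
```

Request:
apply_moves --pt "0.8 0 0 0 0 0" --pt "0.5 0 0 0 0 0" --pt "0.5 0 0 0 0 0" --pt "0.4 0 0 0 0 0" --pt "0.3 0 0 0 0 0"

```text
clock: 17.05
position: [0.5313, 0.107, 0.1393]
ee_rot: [-2.223, -2.22, 0.0]
force: [0.3, -2.6, 1.4]
width: 0.004
```

```bash
cat > q.py <<'E'
from h import *
import sys
z=snap("side",sys.argv[1],(270,110,430,280),(565,600)); go([.53,.116,.137],90)
X=cloud(z);m=(np.abs(X[...,2]-.176)<.004)&(X[...,0]>.46)&(X[...,0]<.6)&(X[...,1]>0.05)&(X[...,1]<.2)
p=z['p'].astype(int); o=p[...,0]-p[...,2]>60
q=X[m&o]; print('plate top',len(q),q.mean(0).round(4),np.percentile(q[:,1],[5,95]).round(4))
q=X[(X[...,2]>.178)&(X[...,2]<.196)&(X[...,0]>.46)&(X[...,0]<.6)&(X[...,1]>0.1)&(X[...,1]<.2)&~o]; print('book top',len(q),q.mean(0).round(4),np.percentile(q[:,1],[5,95]).round(4), cv2.minAreaRect((q[:,:2]*1000).astype(np.float32)))
E
python3 q.py 14
```

```text
t 17.1 pos [0.5313 0.1075 0.1393] F [-0.1 -2.5  2.4] w 0.008
tool delta now cm [ 0.85 -0.13  0.23] after turn cm [ 0.85 -0.13  0.23] turn [-0.    -0.    -0.001]q.py:6: RuntimeWarning: Mean of empty slice.
  q=X[m&o]; print('plate top',len(q),q.mean(0).round(4),np.percentile(q[:,1],[5,95]).round(4))
  ret = um.true_divide(
Traceback (most recent call last):
  File "q.py", line 6, in <module>
    q=X[m&o]; print('plate top',len(q),q.mean(0).round(4),np.percentile(q[:,1],[5,95]).round(4))
                                                          ~~~~~~~~~~~~~^^^^^^^^^^^^^^^
IndexError: index -1 is out of bounds for axis 0 with size 0
```

View pics/side14.png

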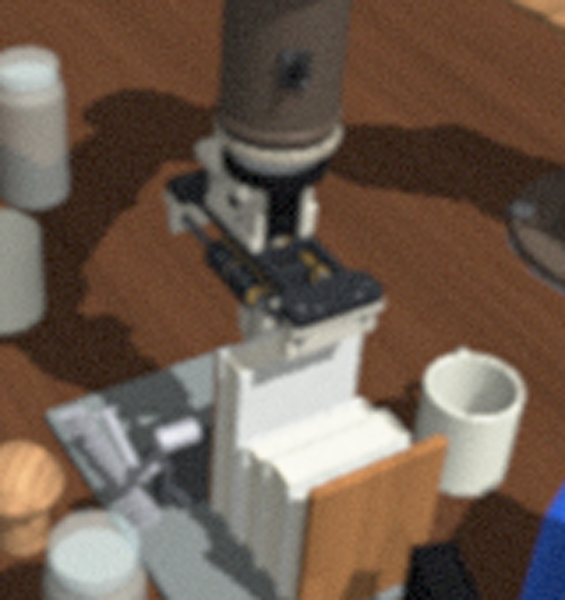

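Request:
apply_moves --pt "0.3 0 0 0 0 0" --pt "0.3 0 0 0 0 0" --pt "0 0 0 0 0 0"

```text
clock: 17.4
position: [0.5313, 0.1132, 0.1392]
ee_rot: [-2.222, -2.22, 0.0]
force: [-0.2, -1.8, 1.7]
width: 0.005
```

Request:
apply_moves --pt "0.2 0 0 0 0 0" --pt "0 0 0 0 0 0"

```text
clock: 17.6
position: [0.5313, 0.1147, 0.1392]
ee_rot: [-2.223, -2.22, 0.001]
force: [-0.2, -4.8, 1.8]
width: 0.007
```

Request:
apply_moves --pt "0.2 0 0 0 0 0" --pt "0 0 0 0 0 0"

```text
clock: 17.8
position: [0.5313, 0.1156, 0.1393]
ee_rot: [2.223, 2.219, -0.002]
force: [-1.1, -7.6, 3.8]
width: 0.002
```

Request:
apply_moves --pt "0.2 0 0 0 0 0" --pt "0 0 0 0 0 0"

```text
clock: 18.0
position: [0.5312, 0.1157, 0.1393]
ee_rot: [2.224, 2.217, -0.005]
force: [-1.5, -12.8, 5.8]
width: 0.007
```

Request:
apply_moves --pt "0.2 0 0 0 0 0" --pt "0 0 0 0 0 0"

```text
clock: 18.2
position: [0.5312, 0.1157, 0.1393]
ee_rot: [2.225, 2.214, -0.008]
force: [-2.2, -17.5, 8.6]
width: 0.004
```

It stalled at TCP y 0.1157 while the force rose to 17 N, so the row is closed up (q≈0.045 expected). Backing off and rising to look.

Request:
apply_moves --pt "-1 0 0 0 0 0" --pt "-1 0 0 0 0 0" --pt "0 0 -3 0 0 0" --pt "0 0 -3 0 0 0" --pt "0 0 -3 0 0 0"

```text
clock: 18.7
position: [0.5312, 0.1014, 0.2303]
ee_rot: [-2.221, -2.221, -0.001]
force: [1.3, 0.8, -0.2]
width: 0.007
```

Request:
apply_moves --pt "-3 0 0 0 0 0" --pt "-3 0 0 0 0 0" --pt "0 0 0 0 0 0"

```text
clock: 19.0
position: [0.5315, 0.0367, 0.2297]
ee_rot: [2.227, 2.214, -0.0]
force: [-0.6, -0.3, 0.7]
width: 0.005
```

```bash
python3 q.py 15
```

```text
t 19.05 pos [0.5314 0.0392 0.2295] F [ 0.6  0.3 -0.6] w 0.006
tool delta now cm [ 7.68 -0.18  9.25] after turn cm [ 7.68 -0.14  9.25] turn [ 0.001 -0.    -0.004]q.py:6: RuntimeWarning: Mean of empty slice.
  q=X[m&o]; print('plate top',len(q),q.mean(0).round(4),np.percentile(q[:,1],[5,95]).round(4))
  ret = um.true_divide(
Traceback (most recent call last):
  File "q.py", line 6, in <module>
    q=X[m&o]; print('plate top',len(q),q.mean(0).round(4),np.percentile(q[:,1],[5,95]).round(4))
                                                          ~~~~~~~~~~~~~^^^^^^^^^^^^^^^
IndexError: index -1 is out of bounds for axis 0 with size 0
```

View pics/side15.png

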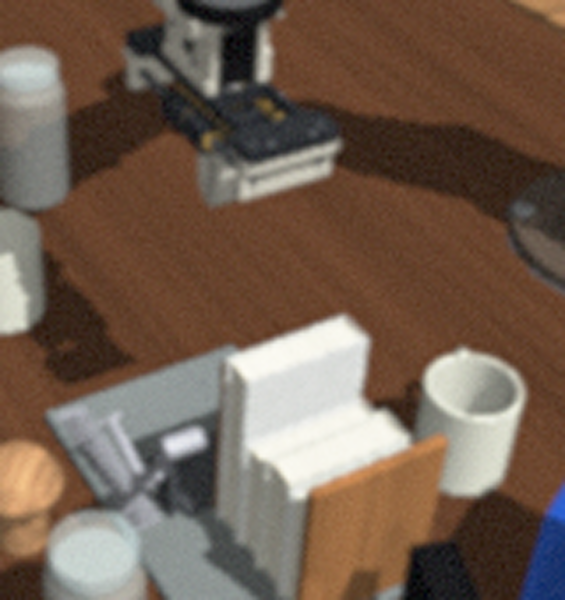

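The row looks snug and all four books are upright. The flipped pawl bar is at crop (183,443). Next I'll go to its +y side and push it back.

Request:
apply_moves --pt "3.5 2.2 0 0 0 0" --pt "3.5 2.2 0 0 0 0" --pt "3.5 2.2 0 0 0 0" --pt "3.5 2.2 0 0 0 0" --pt "3.9 2.1 0 0 0 0"

```text
clock: 19.55
position: [0.641, 0.2224, 0.229]
ee_rot: [-2.221, -2.221, -0.001]
force: [0.7, -0.3, 0.8]
width: 0.004
```

```bash
python3 - <<'E'
from h import *
z=np.load("side15.npz"); X=cloud(z)
m=(X[...,0]>.61)&(X[...,0]<.67)&(X[...,1]>.13)&(X[...,1]<.22)&(X[...,2]>.14)&(X[...,2]<.18);q=X[m];print('bar',len(q),q.mean(0),q.min(0),q.max(0))
go([.641,.216,.137],90)
E
```

```text
bar 93 [0.64102758 0.17745006 0.15864064] [0.62361694 0.16472503 0.14569364] [0.6547611  0.18397151 0.16468458]
t 19.55 pos [0.641  0.2224 0.229 ] F [ 0.7 -0.3  0.8] w 0.004
tool delta now cm [-0.65  0.01  9.2 ] after turn cm [-0.64  0.    9.2 ] turn [-0.    -0.001 -0.   ]
```

Request:
apply_moves --pt "0 0 3 0 0 0" --pt "0 0 3.5 0 0 0" --pt "0 0 2.7 0 0 0" --pt "-1 0 0 0 0 0" --pt "-1 0 0 0 0 0"

```text
clock: 20.05
position: [0.6403, 0.2, 0.1375]
ee_rot: [-2.22, -2.221, 0.001]
force: [-0.4, -0.6, 0.4]
width: 0.008
```

Request:
apply_moves --pt "-1 0 0 0 0 0" --pt "-1 0 0 0 0 0" --pt "-1 0 0 0 0 0" --pt "-1 0 0 0 0 0" --pt "-1 0 0 0 0 0"

```text
clock: 20.55
position: [0.6417, 0.1491, 0.1386]
ee_rot: [2.222, 2.219, 0.004]
force: [1.8, 3.1, 7.4]
width: 0.002
```

Request:
apply_moves --pt "-0.8 0 0 0 0 0" --pt "-0.8 0 0 0 0 0" --pt "-0.8 0 0 0 0 0" --pt "-0.6 0 0 0 0 0" --pt "0 0 0 0 0 0"

```text
clock: 21.05
position: [0.6416, 0.1176, 0.1384]
ee_rot: [2.223, 2.217, 0.002]
force: [0.5, 0.5, 2.4]
width: 0.002
```

```bash
python3 - <<'E'
from h import *
z=snap("side","16",(270,110,430,280),(565,600)); go([.641,.12,.137],90)
X=cloud(z)
m=(X[...,0]>.61)&(X[...,0]<.67)&(X[...,1]>.04)&(X[...,1]<.13)&(X[...,2]>.147)&(X[...,2]<.185);q=X[m];print('bar',len(q),q.mean(0),q.min(0),q.max(0))
E
```

```text
t 21.1 pos [0.6411 0.118  0.1379] F [-0.7 -0.1  2.8] w 0.005
tool delta now cm [ 0.2  -0.01  0.09] after turn cm [ 0.2  -0.01  0.09] turn [ 0.001  0.001 -0.002]
bar 53 [0.65294    0.11087537 0.16523188] [0.64998293 0.09087968 0.14871127] [0.65483188 0.12653161 0.18391772]
```

View pics/side16.png

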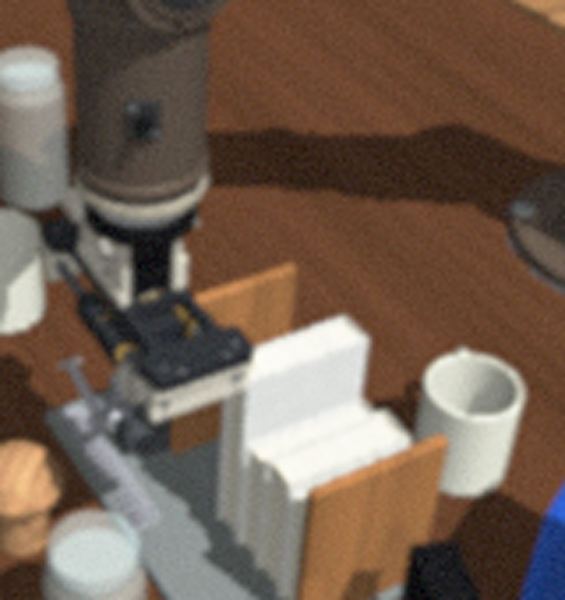

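The plate slid back. The fingertip (~0.151) met the bar right at its equator, pressed it down and dragged the carriage. I'll lift off, re-measure, close the row again, then push the bar with the finger about 16 mm deeper.

Request:
apply_moves --pt "0.5 0 -2 0 0 0" --pt "0 0 -3.5 0 0 0" --pt "0 0 -3.8 0 0 0" --pt "0 0 0 0 0 0"

```text
clock: 21.5
position: [0.6428, 0.1241, 0.2354]
ee_rot: [2.22, 2.216, 0.009]
force: [-0.0, -0.3, 1.3]
width: 0.005
```

```bash
cat > q.py <<'E'
from h import *
import sys
z=snap("side",sys.argv[1],(250,110,430,290),(600,600))
X=cloud(z);p=z['p'].astype(int); o=p[...,0]-p[...,2]>50
def S(nm,m):
    q=X[m]; print(nm,len(q),*( (q.mean(0).round(4),q.min(0).round(3),q.max(0).round(3)) if len(q) else ()))
box=lambda x0,x1,y0,y1,z0,z1:(X[...,0]>x0)&(X[...,0]<x1)&(X[...,1]>y0)&(X[...,1]<y1)&(X[...,2]>z0)&(X[...,2]<z1)
S('plate',box(.46,.6,0,.2,.17,.182)&o)
S('book top',box(.46,.6,.1,.2,.182,.193)&~o)
S('bar',box(.62,.66,0,.22,.14,.184)&~o)
E
python3 q.py 17; python3 -c "
from h import *
go([.53,.03,.229],90)"
```

```text
plate 98 [0.5248 0.0653 0.1751] [0.476 0.057 0.17 ] [0.585 0.07  0.18 ]
book top 370 [0.533  0.1578 0.186 ] [0.481 0.141 0.182] [0.586 0.174 0.191]
bar 80 [0.6416 0.1018 0.1584] [0.624 0.092 0.146] [0.655 0.108 0.165]
t 21.55 pos [0.6416 0.1239 0.2327] F [ 0.6  0.5 -0.4] w 0.004
tool delta now cm [ -9.41 -11.15   0.32] after turn cm [ -9.39 -11.16   0.37] turn [ 0.004 -0.    -0.002]
```

View pics/side17.png

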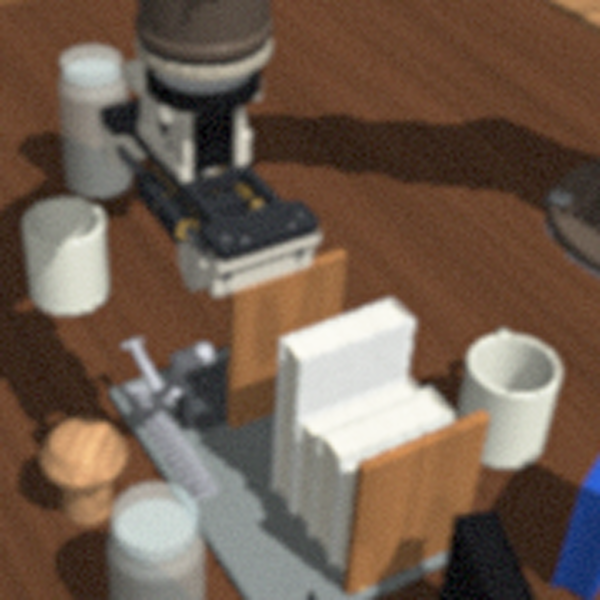

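The pawl is still flipped, with its bar at (0.6416, 0.100), and the plate is at q≈0.12, almost against its rear stop. All books stand. It can't slide further here, so I'll flip the pawl down now and then push the plate forward over the clicking teeth, which it allows.

Request:
apply_moves --pt "1.8 0 0 0 0 0" --pt "0 0 3 0 0 0" --pt "0 0 3 0 0 0" --pt "0 0 3 0 0 0" --pt "0 0 2.1 0 0 0"

```text
clock: 22.05
position: [0.638, 0.1436, 0.1153]
ee_rot: [-2.219, -2.219, 0.007]
force: [0.1, 0.6, 0.1]
width: 0.005
```

Request:
apply_moves --pt "-0.8 0 0 0 0 0" --pt "-0.8 0 0 0 0 0" --pt "-0.8 0 0 0 0 0" --pt "-0.8 0 0 0 0 0" --pt "-0.8 0 0 0 0 0"

```text
clock: 22.55
position: [0.6411, 0.1019, 0.1204]
ee_rot: [2.222, 2.219, 0.002]
force: [-0.2, 0.8, 0.2]
width: 0.004
```

```bash
python3 q.py 18; python3 -c "
from h import *
go([.641,.06,.121],90)"
```

```text
plate 137 [0.5271 0.0638 0.1762] [0.477 0.056 0.17 ] [0.577 0.069 0.181]
book top 359 [0.5316 0.1586 0.1859] [0.481 0.141 0.182] [0.587 0.174 0.191]
bar 48 [0.6516 0.1054 0.1551] [0.647 0.087 0.141] [0.653 0.12  0.17 ]
t 22.6 pos [0.641  0.0998 0.1203] F [-0.4 -2.1  0.1] w 0.005
tool delta now cm [-3.98  0.01 -0.07] after turn cm [-3.98 -0.   -0.07] turn [ 0.001  0.001 -0.003]
```

View pics/side18.png

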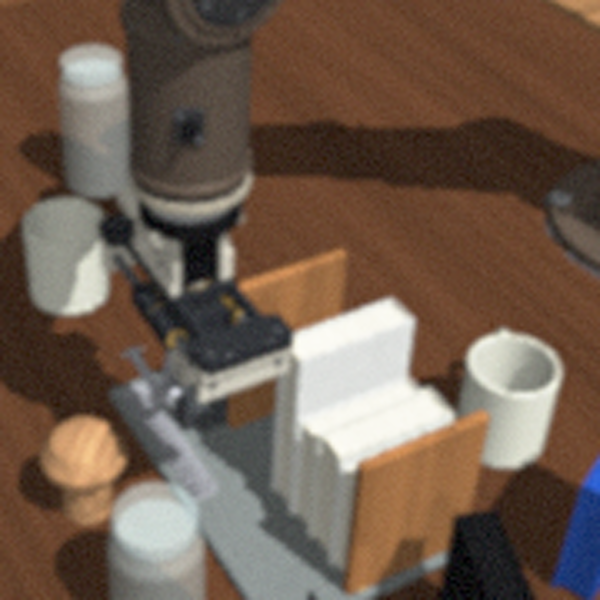

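Request:
apply_moves --pt "-0.8 0 0 0 0 0" --pt "-0.8 0 0 0 0 0" --pt "-0.8 0 0 0 0 0" --pt "-0.8 0 0 0 0 0" --pt "-0.8 0 0 0 0 0"

```text
clock: 23.1
position: [0.6404, 0.062, 0.1193]
ee_rot: [-2.223, -2.22, 0.0]
force: [0.8, -0.3, -0.3]
width: 0.004
```

```bash
python3 q.py 19; python3 -c "
from h import *
go([.641,.05,.121],90)"
```

```text
plate 121 [0.5226 0.064  0.1767] [0.474 0.057 0.17 ] [0.573 0.071 0.182]
book top 371 [0.5332 0.158  0.1861] [0.481 0.141 0.182] [0.586 0.175 0.192]
bar 42 [0.6512 0.0646 0.1543] [0.649 0.046 0.141] [0.653 0.08  0.167]
t 23.15 pos [0.6404 0.06   0.1193] F [-0.3 -2.3 -0.4] w 0.006
tool delta now cm [-1.    0.06 -0.16] after turn cm [-1.    0.06 -0.17] turn [-0.     0.001 -0.003]
```

View pics/side19.png

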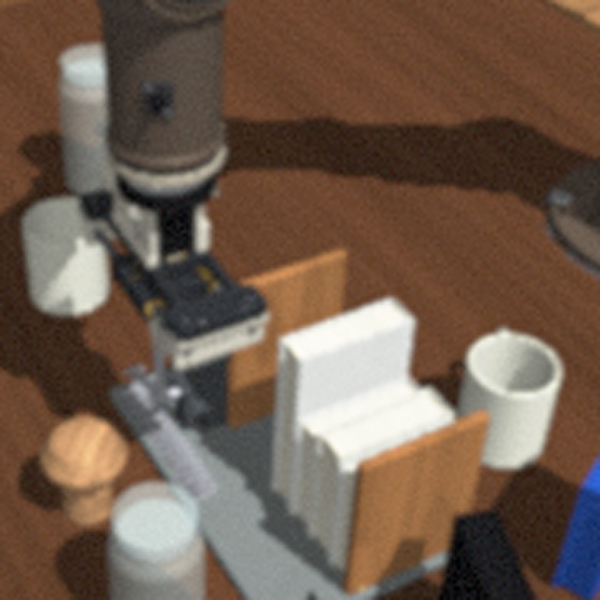

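Request:
apply_moves --pt "-1 0 0 0 0 0" --pt "0 0 0 0 0 0" --pt "0.6 0 -3.5 0 0 0" --pt "0 0 -3.5 0 0 0" --pt "0 0 -3.5 0 0 0"

```text
clock: 23.65
position: [0.6402, 0.0594, 0.2254]
ee_rot: [-2.221, -2.221, 0.0]
force: [0.5, 0.3, -0.5]
width: 0.006
```

Request:
apply_moves --pt "3 -2 0 0 0 0" --pt "3 -2 0 0 0 0" --pt "0 0 0 0 0 0"

```text
clock: 23.95
position: [0.5978, 0.1251, 0.2246]
ee_rot: [-2.212, -2.226, -0.003]
force: [-1.1, 1.1, -0.2]
width: 0.006
```

```bash
python3 q.py 20; python3 -c "
from h import *
X=cloud(np.load('side20.npz'))
m=(X[...,0]>.61)&(X[...,0]<.67)&(X[...,1]>-.05)&(X[...,1]<.03)&(X[...,2]>.1)&(X[...,2]<.2);q=X[m];print(len(q),q.mean(0),q.min(0),q.max(0))
go([.53,.022,.229],90)"
```

```text
plate 38 [0.5712 0.0647 0.1756] [0.551 0.057 0.17 ] [0.585 0.069 0.18 ]
book top 375 [0.5335 0.1581 0.1859] [0.48  0.141 0.182] [0.586 0.175 0.191]
bar 29 [0.6411 0.0017 0.1575] [0.628 0.    0.141] [0.656 0.005 0.17 ]
132 [0.64153241 0.00306644 0.14865054] [ 0.62505692 -0.01578498  0.1002781 ] [0.6555441  0.02228688 0.17372003]
t 24.0 pos [0.5992 0.1223 0.2246] F [ 0.2 -0.9  0.8] w 0.008
tool delta now cm [-10.    -6.96  -0.46] after turn cm [-10.03  -6.92  -0.44] turn [-0.    -0.002  0.004]
```

View pics/side20.png

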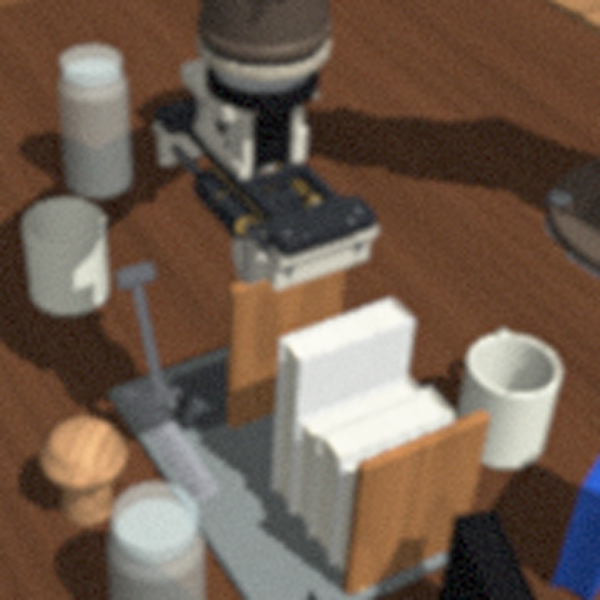

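The pawl is down on the teeth, its bar at (135,272), world y≈-0.005. Now I'll go behind the plate and push it forward.

Request:
apply_moves --pt "-3.4 -2.3 -0.5 0 0 0" --pt "-3.3 -2.3 0 0 0 0" --pt "-3.4 -2.3 0 0 0 0" --pt "0 0 0 0 0 0"

```text
clock: 24.4
position: [0.5291, 0.0113, 0.2297]
ee_rot: [2.23, 2.211, -0.004]
force: [-0.3, 0.9, 0.4]
width: 0.007
```

Request:
apply_moves --pt "0 0 3 0 0 0" --pt "0 0 3.5 0 0 0" --pt "0 0 2.7 0 0 0" --pt "0 0 0 0 0 0"

```text
clock: 24.8
position: [0.5293, 0.0172, 0.1342]
ee_rot: [-2.221, -2.217, 0.008]
force: [-0.3, 0.3, 0.0]
width: 0.005
```

Request:
apply_moves --pt "1 0 0 0 0 0" --pt "0.8 0 0 0 0 0" --pt "0.7 0 0 0 0 0" --pt "0.7 0 0 0 0 0" --pt "0.7 0 0 0 0 0"

```text
clock: 25.3
position: [0.5322, 0.0573, 0.1383]
ee_rot: [2.222, 2.219, 0.002]
force: [0.8, -2.4, 0.9]
width: 0.003
```

```bash
python3 q.py 21; python3 -c "
from h import *
go([.53,.116,.137],90)"
```

```text
plate 61 [0.5648 0.0825 0.176 ] [0.537 0.074 0.17 ] [0.585 0.086 0.181]
book top 374 [0.5334 0.158  0.1859] [0.481 0.142 0.182] [0.586 0.175 0.19 ]
bar 90 [0.6417 0.0145 0.1623] [0.625 0.005 0.142] [0.656 0.024 0.173]
t 25.35 pos [0.5319 0.0589 0.138 ] F [ 1.1 -0.   1.3] w 0.005
tool delta now cm [ 5.71 -0.19  0.1 ] after turn cm [ 5.71 -0.19  0.1 ] turn [ 0.001 -0.001  0.   ]
```

View pics/side21.png

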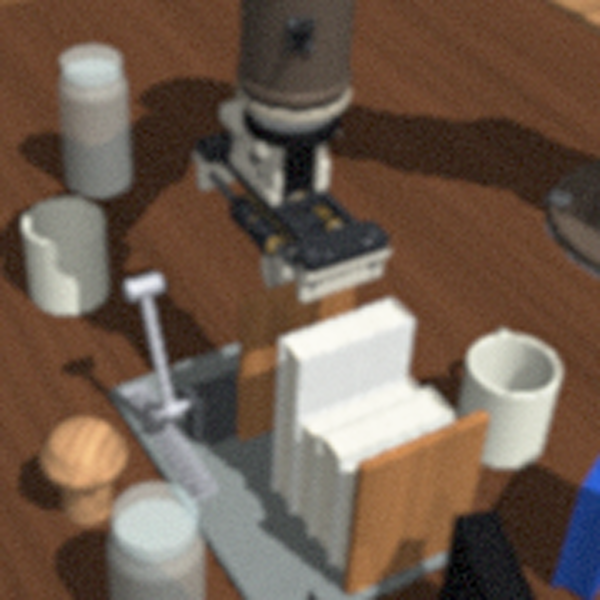

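The plate moves forward and the pawl clicks along, staying down with its bar at (145,285). I'll keep going.

Request:
apply_moves --pt "0.7 0 0 0 0 0" --pt "0.7 0 0 0 0 0" --pt "0.7 0 0 0 0 0" --pt "0.7 0 0 0 0 0" --pt "0.6 0 0 0 0 0"

```text
clock: 25.85
position: [0.5313, 0.0916, 0.1372]
ee_rot: [-2.222, -2.221, 0.0]
force: [1.0, -2.6, 2.8]
width: 0.003
```

Request:
apply_moves --pt "0.6 0 0 0 0 0" --pt "0.5 0 0 0 0 0" --pt "0.4 0 0 0 0 0" --pt "0.3 0 0 0 0 0" --pt "0.3 0 0 0 0 0"

```text
clock: 26.35
position: [0.5312, 0.112, 0.1372]
ee_rot: [-2.222, -2.22, 0.001]
force: [-1.1, -3.0, 1.6]
width: 0.005
```

Request:
apply_moves --pt "0.2 0 0 0 0 0" --pt "0.2 0 0 0 0 0" --pt "0 0 0 0 0 0"

```text
clock: 26.65
position: [0.5312, 0.1155, 0.1372]
ee_rot: [-2.223, -2.22, 0.001]
force: [-1.4, -4.2, 2.8]
width: 0.006
```

Request:
apply_moves --pt "0.2 0 0 0 0 0" --pt "0 0 0 0 0 0"

```text
clock: 26.85
position: [0.5311, 0.1155, 0.1372]
ee_rot: [2.224, 2.218, -0.004]
force: [-1.5, -9.9, 4.2]
width: 0.002
```

Request:
apply_moves --pt "0.3 0 0 0 0 0" --pt "0 0 0 0 0 0"

```text
clock: 27.05
position: [0.5311, 0.1155, 0.1372]
ee_rot: [2.225, 2.214, -0.008]
force: [-3.9, -18.4, 8.2]
width: 0.006
```

Request:
apply_moves --pt "-1 0 0 0 0 0" --pt "-1 0 0 0 0 0" --pt "0 0 -3 0 0 0" --pt "0 0 -3 0 0 0" --pt "0 0 -3 0 0 0"

```text
clock: 27.55
position: [0.5314, 0.1012, 0.2283]
ee_rot: [-2.222, -2.22, -0.001]
force: [0.7, 0.0, 0.9]
width: 0.006
```

Request:
apply_moves --pt "-3 -2 -2 0 0 0" --pt "-4 -3 0 0 0 0" --pt "-4 -3 0 0 0 0" --pt "-4 -2 0 0 0 0" --pt "-3 0 0 0 0 0"

```text
clock: 28.05
position: [0.4287, -0.0809, 0.2476]
ee_rot: [-2.223, -2.219, -0.002]
force: [0.9, 1.4, 0.2]
width: 0.005
```

```bash
python3 - <<'E'
from h import *
for n in("side","top"):
    z=snap(n,"22",(250,110,430,290) if n=="side" else (200,120,380,300),(600,600)); X=cloud(z); p=z['p'].astype(int); o=p[...,0]-p[...,2]>50
    box=lambda x0,x1,y0,y1,z0,z1:(X[...,0]>x0)&(X[...,0]<x1)&(X[...,1]>y0)&(X[...,1]<y1)&(X[...,2]>z0)&(X[...,2]<z1)
    def S(nm,m,r=False):
        q=X[m]; print(n,nm,len(q),*((q.mean(0).round(4),q.min(0).round(3),q.max(0).round(3)) if len(q) else ()), cv2.minAreaRect((q[:,:2]*1000).astype(np.float32)) if len(q) else '')
    S('plate',box(.47,.6,.09,.16,.17,.181)&o); S('tall',box(.46,.6,.1,.2,.183,.193)&~o)
    S('b',box(.46,.6,.17,.26,.132,.140)&~o); S('bar',box(.61,.67,0,.22,.15,.184)&~o); S('fixed',box(.46,.6,.24,.3,.155,.168)&o)
go([.53,0,.2],90)
E
```

```text
side plate 0 
side tall 362 [0.5331 0.1579 0.1861] [0.481 0.141 0.183] [0.587 0.175 0.191] ((534.068115234375, 157.557373046875), (105.64030456542969, 33.181827545166016), 0.5520356893539429)
side b 486 [0.5319 0.2101 0.1352] [0.478 0.17  0.132] [0.587 0.236 0.14 ] ((532.1937255859375, 202.83177185058594), (65.61805725097656, 109.10830688476562), 89.57284545898438)
side bar 88 [0.6416 0.0696 0.1643] [0.625 0.057 0.151] [0.656 0.079 0.172] ((640.7338256835938, 69.2596206665039), (18.907854080200195, 31.41153335571289), 80.40804290771484)
side fixed 189 [0.5316 0.2651 0.1612] [0.474 0.258 0.155] [0.588 0.27  0.165] ((531.154541015625, 263.8355407714844), (114.47615814208984, 10.846206665039062), 0.6688698530197144)
top plate 132 [0.5277 0.1383 0.1767] [0.477 0.134 0.17 ] [0.583 0.143 0.181] ((529.7979736328125, 138.83180236816406), (105.99315643310547, 8.097577095031738), 0.4247560203075409)
top tall 388 [0.5323 0.1598 0.1855] [0.482 0.144 0.183] [0.588 0.175 0.192] ((535.0298461914062, 159.70701599121094), (105.1785659790039, 30.577991485595703), 0.10952221602201462)
top b 402 [0.529  0.2212 0.1347] [0.48  0.202 0.132] [0.585 0.26  0.14 ] ((532.1829833984375, 231.0555877685547), (104.49861145019531, 57.87834548950195), 0.24637402594089508)
top bar 79 [0.6397 0.0675 0.1662] [0.626 0.059 0.151] [0.656 0.077 0.172] ((640.9564208984375, 67.6973876953125), (30.11627960205078, 17.330541610717773), 1.3547053337097168)
top fixed 188 [0.532  0.2638 0.1616] [0.475 0.259 0.155] [0.589 0.27  0.166] ((531.9083862304688, 264.4310302734375), (113.50788879394531, 10.617805480957031), 0.20217059552669525)
t 28.15 pos [ 0.4307 -0.0828  0.2478] F [0.2 0.9 0.1] w 0.006
tool delta now cm [8.35 9.86 4.8 ] after turn cm [8.28 9.93 4.78] turn [ 0.002  0.    -0.006]
```

View pics/side22.png

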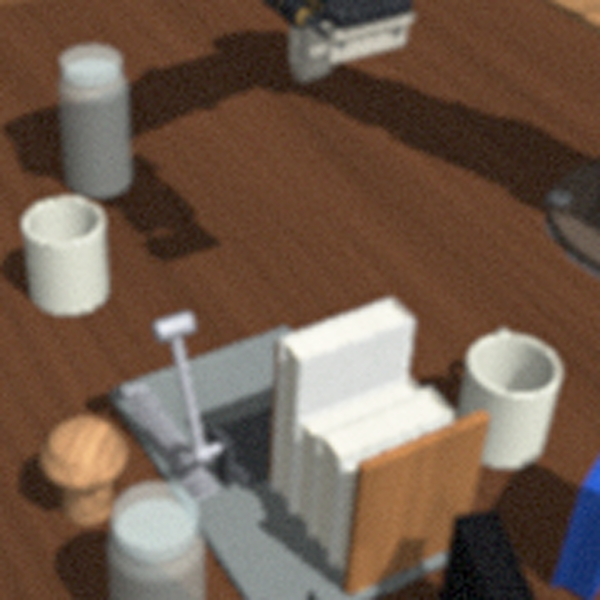

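View pics/top22.png

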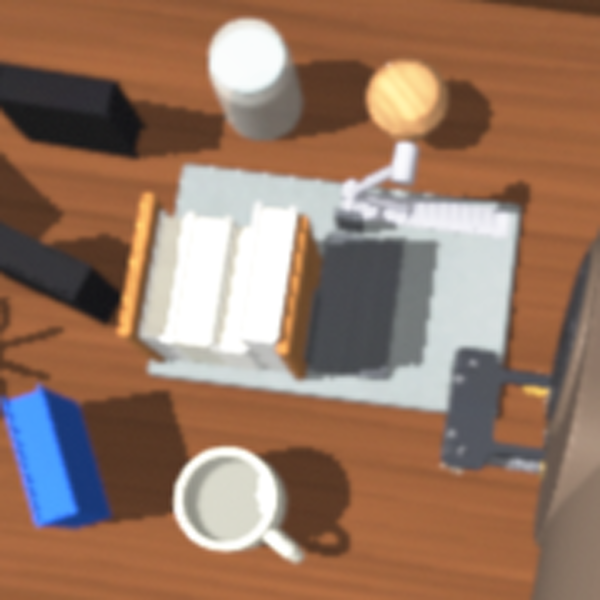

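```bash
python3 -c "
from cell import order
print(order.sign_off())"
```

```text
the job is handed in; nothing more can be done
None
```

The job is handed in at about 28 s of the 72 s. The tall book stands in the rack with the three small ones, the rack is closed up snugly, and the pawl is down on the teeth. No verdict came back.

**What I did:** I flipped the pawl free, pushed the plate back to q ≈ 0.11 m, set the tall book on the board and let it go. I then closed the plate to a firm stop at about 18 N, with the pawl locked.

**Last checks, from the images after the arm had backed off:**
- **Books:** all four look upright. The tall book is within 1° of square to the rack, at rack x ≈ -17 mm and rack y ≈ 48 mm.
- **Plate:** q ≈ 0.045 m, with no visible play.
- **Pawl:** about 0.08 rad, on the teeth.
- **Bystanders:** none of the crockery, jars or ornaments visible in the final pictures looks displaced. I judged this by eye and did not measure it.

**What failed or disagreed:**
- **Fingertip height:** the tips were about 35 mm higher than the stated tool geometry, so the first push passed over the pawl bar. I corrected for this using the cameras.
- **First pawl lock:** that push caught the bar at mid-height and dragged the plate back to q ≈ 0.12 m. I flipped the pawl down there instead and clicked the plate forward until it was snug. The pawl therefore went down before the final closing, not after it as the task describes.

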